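# Take down the toy tower and set out the display

## Robot

A 6-joint arm with a two-finger parallel gripper is mounted at the origin on the work surface. World frame = base frame: x ahead of the robot, y to its left, z up, the work surface at z = 0. Lengths are in m, angles in rad, forces in N, time in s.
With the tool pointing down it reaches from about 0.325 to 0.75 m from the base axis. Payload 7.6 kg.
Tool frame: the origin (TCP) lies at the very end of the fingers, on their centre line; the grasp point (between the pads) lies 19 mm behind it; z points along the fingers, x is the direction in which the jaws open and shut, and the axes are right-handed (so a half turn about z gives the same grasp; the last joint's range is limited). The gripper opens to 85 mm and grips with 20 to 120 N. Pads are 22 mm wide; open, the fingers measure 114 mm over their backs; the gripper's body (76 mm by 85 mm) begins 54 mm behind the grasp point. The pads swing forward as they close: fully open they stand 13 mm farther back than shut.
Start: joints at [-1.211, 0.052, 1.401, -0, 1.689, -0.07], TCP at [0.219, -0.477, 0.231] pointing down, gripper open.
Joint ranges: [-2.9, 2.9], [-0.91, 2.17], [0.12, 2.37], [-1.06, 4.2], [0.26, 2.73], [-2.93, 2.93]. Speed limits (rad/s): [2.57, 2.57, 3.01, 3.14, 3.14, 3.14].

## Interface

Orientations are given as a rotation vector (axis times angle).
In Python, from workcell import ctrl, snapshot, camera_model gives the robot as it stands.
- The arm moves only by the tool send_rows, never from a script. Its argument "steps" is a list of rows, each an object of numbers: "dx", "dy", "dz": the shift along the world's x, y, z in cm; "wx", "wy", "wz": the turn, a rotation vector about the world's x, y, z in degrees; "jaw": the closure, from -1 (fully open) to 1 (shut), so that 0 is half open. In form: [{"dx": .., "dy": .., "dz": .., "wx": .., "wy": .., "wz": .., "jaw": ..}, ...]. A call has 1 to 5 rows; each row shifts and turns the commanded pose from where the row before left it; what a row does not reach is not made up. A row lasts 1/12 s, in which the tool goes at most 41.7 mm and 7.16 degrees, less where a joint would pass 70% of its speed; a pose out of reach is approached as far as the arm can. A call is refused whole if a number of a shift passes 4.17 or a number of a turn 7.16, either way. A call with a gripper value outside its range is refused whole. The fingers move at their own pace and stop on an object; the grip force is fixed at half the most. Time passes only in rows, so rows that do not move let the fingers close. It gives the time, the measured TCP pose, the force and the opening at its end, in the units of the state.
- ctrl.get_obs(): the state, without advancing time (a new reading comes with each control period).
- snapshot(name): name is "scene" or "top" or "wrist"; returns (picture, depth): 480x640x3 uint8, blue, green, red; 480x640 float32, m along the optical axis (not along the pixel's ray), 0 where there is no reading.
- camera_model(name): a dict with "fx", "fy", "cx", "cy" (pixels), "xyz" and "rotation" of the camera in the world; the wrist camera has in their place "tool_from_camera" (4x4, takes a point from camera to tool coordinates, whose origin is the TCP and whose axes are the tool frame's). Camera axes: x right, y down, z forward; pixel columns grow to the right and rows downward; lengths in m; the calibration is good to about 2 mm. A picture is of the moment at which its call begins: read the wrist's pose just before it. camera_model takes no time and is no camera call.
- ctrl.sign_off(): hands the job in, once; it reports no verdict.
The state is a dict: "time": time; "qpos": joint angles; "qd": joint speeds; "effort": joint torques, N m; "position": TCP position; "orientation": TCP orientation; "wrist_force": force on the tool from outside, world axes, zero at the start; "torque": the same for the moment, N m; "opening": opening from 0.0 (shut) to 1.0 (fully open).
Only numpy, scipy, OpenCV 4.12 (cv2) and the standard library are available. Lean on these libraries where they do the work, as an engineer would, in place of code of your own. Each camera call takes 0.05 s, during which the arm holds its last target. There are 200 camera calls.

## Task

A child has piled a wooden duckling, an upside-down bowl and a drum on the back of the pull-along duck. Take the pile down from the top, one toy at a time, and stand each in the middle of its own display board with nothing overhanging: the duckling on the small round board, the bowl (still upside down) on the square one, the drum on the big round one, and last the duck on the long one, lying along it (facing either way). Let nothing topple, and leave the magnifying glass and the spoon where they lie.

Things in the scene. Friction and masses are not known exactly. Their poses are not given: they have to be found in the camera images.
- duckling_center (a point): Pale wooden duckling, upright: round body 30 mm across and about 30 mm tall with straight sides, small ball head on top, 46 mm tall in all, about 30 g. At the start it stands on the bowl, top of the pile. Point: on its axis, 23 mm above its underside; z up.
- bowl_center (a point): Grey-green silicone stacking bowl (stiff, treat as rigid), upside down: 50 mm across at the rim (its lower edge), 48 mm just above it, narrowing to 45 mm 10 mm below the flat top and to 40 mm at the top, 40 mm tall, about 45 g. At the start it stands on the drum. Point: on its axis, 20 mm above its lower edge. Its z axis is upright (up).
- drum_center (a point): Red plastic toy drum with white rims, upright solid cylinder 66 mm across, 52 mm tall, about 110 g. At the start it stands on the flat rear bed of the duck's cart, a few mm behind the duck's tail, its axis about 44 mm towards -x of point duck_mid along the duck's x axis. Point: its centre, half-way up; z up.
- duck_mid (a point): Wooden pull-along duck on a flat cart 160 mm long (x), 68 mm wide over 4 stiff wheels (they slide, not roll); deck top 30 mm up. The rear half (-x) is the bed that carries the pile. On the front half a flat-sided figure, 30 mm thick (y), to grip: body x = +10 to +66 mm, up to 64 mm high; head in front, 100 mm. 240 g. Point: mid cart, 56 mm above the wheels' bottom; x forward.
- small_round_board: Small round wooden display board, 58 mm across, 10 mm thick, fixed. Place of the duckling. Origin: centre of its underside, on the work surface.
- square_board: Square wooden display board, 80 x 80 mm, 10 mm thick, fixed. Place of the bowl. Origin: centre of its underside; x and y along its sides.
- big_round_board: Big round wooden display board, 94 mm across, 10 mm thick, fixed. Place of the drum. Origin: centre of its underside.
- long_board: Long wooden display board, 190 x 98 mm, 10 mm thick, fixed. Place of the duck. Origin: centre of its underside; x along its length.
- magnifier: Yellow plastic magnifying glass lying flat, 122 mm long, 56 mm wide, about 11 mm high; leave it alone. Origin: about the middle of its length, on the work surface; x from handle to lens.
- spoon: Steel toy spoon lying flat, 110 mm long, 30 mm wide at the bowl, about 10 mm high; leave it alone. Origin: about the middle of its length, on the work surface; x from handle to bowl.
There are look-alikes about, which are no part of the job. What is shaped like the square_board but red is not meant.

How it is judged:
By the outcome, as a careful person would: the job done as asked, in the order asked, and still so for the second after the job is handed in, with the robot touching nothing.
It also fails if it takes over 109 s, if anything falls off the work surface, if the arm or the gripper's body presses on something with over 40 N, if the wrist force passes 120 N, or if a joint passes its speed limit or range.

## Working session

There is one attempt and no reset: what is moved stays moved. The work goes in short steps, Python scripts to look and compute and a tool call to move; the robot and the scene stay as the last step left them, time stands still between calls to the robot, and variables do not carry over. Pictures are saved under pics/ and viewed, on a budget of 14 in all, crops included, one or two more only if the job needs it, and the job is handed in when it is done.

Besides the shell and the picture viewer there is one more tool, called after "Emit:" by a JSON object that holds its "op" and its "data". send_rows: Moves the arm, as the interface text tells. Its arguments: {"type":"object","properties":{"steps":{"type":"array","items":{"type":"object","properties":{"dx":{"type":"number"},"dy":{"type":"number"},"dz":{"type":"number"},"wx":{"type":"number"},"wy":{"type":"number"},"wz":{"type":"number"},"jaw":{"type":"number"}}}}},"required":["steps"]}

```bash
mkdir -p pics; ls; python3 - <<'E'
from workcell import ctrl, snapshot, camera_model
import cv2, numpy as np
print(ctrl.get_obs())
for n in ("scene","top"):
    p,d=snapshot(n); cv2.imwrite(f"pics/{n}0.png",p); np.save(f"{n}0.npy",d); print(n,camera_model(n))
print(camera_model("wrist"))
E
```

```text
pics
{'time': 0.0, 'qpos': array([-1.21131231e+00,  5.28404983e-02,  1.40174025e+00,  3.64891903e-06,
        1.68865318e+00, -7.02903615e-02]), 'qd': array([-1.69232395e-03,  4.28943095e-05,  5.19518731e-04, -2.19916353e-04,
        2.54655661e-04,  1.19012311e-03]), 'effort': array([ 9.02285738e-04, -3.81665540e+01, -3.60185158e+01,  1.04829539e-04,
        6.22053602e-03,  1.59127256e-05]), 'position': array([ 0.21866302, -0.47694397,  0.23046266]), 'orientation': array([-2.64321485e+00,  1.69612292e+00,  2.06260199e-03]), 'wrist_force': array([-0.10887325, -0.1404572 , -0.31358622]), 'torque': array([-0.0384663 , -0.03377578, -0.01120709]), 'opening': 0.9999947600221201}
scene {'fx': 514.0827274164278, 'fy': 514.0827274164278, 'cx': 313.5834625727961, 'cy': 236.2322805532432, 'xyz': array([ 0.98686558, -0.51022793,  0.73308198]), 'rotation': array([-2.11060378, -0.90148397,  0.43916163])}
top {'fx': 598.233808431522, 'fy': 598.233808431522, 'cx': 310.96952192216094, 'cy': 239.30370356636203, 'xyz': array([ 0.27275291, -0.00583931,  1.32574691]), 'rotation': array([-2.16121501,  2.15456687, -0.14870948])}
{'fx': 409.52712236604634, 'fy': 409.52712236604634, 'cx': 318.7268098228847, 'cy': 241.0502988610145, 'tool_from_camera': array([[ 9.99999781e-01,  5.88454512e-04,  3.01376035e-04,
         1.44244541e-03],
       [-6.47686911e-04,  9.63439064e-01,  2.67926764e-01,
        -6.83839249e-02],
       [-1.32694731e-04, -2.67926901e-01,  9.63439234e-01,
        -1.42184060e-01],
       [ 0.00000000e+00,  0.00000000e+00,  0.00000000e+00,
         1.00000000e+00]])}
```

View pics/top0.png

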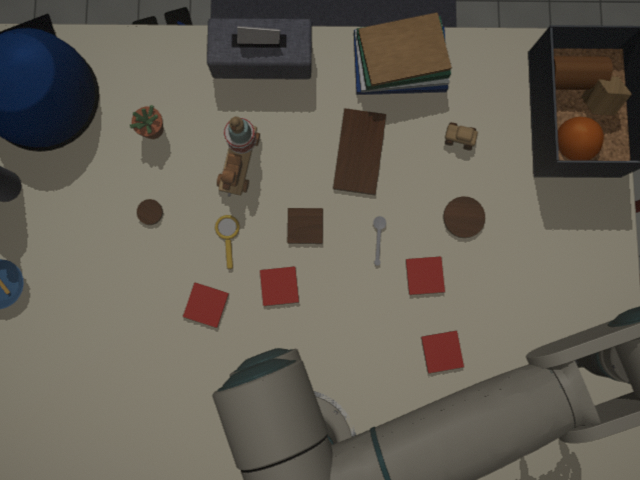

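View pics/scene0.png

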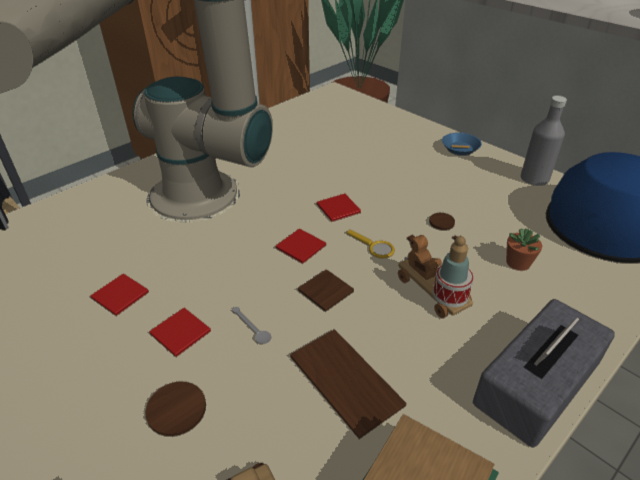

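Top view: the pile is at about (238,150), with the duck's head at the -x end, (232,175). The boards are the small round at (150,212), dark square at (305,226), big round at (464,217) and long at (360,152). The look-alikes are four red squares, (206,305), (280,286), (425,275) and (442,352), and a small wooden cart at (460,135). I'm choosing the dark wooden boards and the three-toy pile.

```bash
cat > h.py <<'E'
from workcell import ctrl, snapshot, camera_model
import cv2, numpy as np
from scipy.spatial.transform import Rotation as R
def shot(name, save=None):
    if name=="wrist":
        o=ctrl.get_obs(); T=np.eye(4); T[:3,:3]=R.from_rotvec(o["orientation"]).as_matrix(); T[:3,3]=o["position"]
    p,d=snapshot(name); m=camera_model(name)
    if name=="wrist": T=T@m["tool_from_camera"]
    else:
        T=np.eye(4); T[:3,:3]=R.from_rotvec(m["rotation"]).as_matrix(); T[:3,3]=m["xyz"]
    if save: cv2.imwrite(f"pics/{save}.png",p)
    return p,d,m,T
def cloud(d,m,T):
    v,u=np.mgrid[:d.shape[0],:d.shape[1]]
    P=np.stack([(u-m["cx"])/m["fx"]*d,(v-m["cy"])/m["fy"]*d,d],-1)
    return P@T[:3,:3].T+T[:3,3]
def onplane(uv,z,m,T):
    uv=np.atleast_2d(np.asarray(uv,float)); r=np.c_[(uv[:,0]-m["cx"])/m["fx"],(uv[:,1]-m["cy"])/m["fy"],np.ones(len(uv))]@T[:3,:3].T
    return T[:3,3]+r*((z-T[2,3])/r[:,2])[:,None]
def proj(X,m,T):
    c=(np.asarray(X)-T[:3,3])@T[:3,:3]; return c[...,:2]/c[...,2:]*m["fx"]+[m["cx"],m["cy"]]
def circ(P):
    P=np.asarray(P); s=np.linalg.lstsq(np.c_[2*P[:,:2],np.ones(len(P))],(P[:,:2]**2).sum(1),rcond=None)[0]
    return s[:2], np.sqrt(s[2]+s[:2]@s[:2])
def boards(p,m,T,seeds):
    """contours of dark board pixels around seeds -> world rects on plane z=.01"""
    g=cv2.cvtColor(p,cv2.COLOR_BGR2GRAY).astype(np.uint8)
    mask=(g<85).astype(np.uint8); n,l,st,c=cv2.connectedComponentsWithStats(mask,connectivity=4)
    for k,(u,v) in seeds.items():
        b=(l==l[v,u]).astype(np.uint8); cs=max(cv2.findContours(b,0,1)[0],key=cv2.contourArea)
        W=onplane(cs[:,0,:],.01,m,T)[:,:2].astype(np.float32)
        print(k,"label",l[v,u],"rect",[np.round(x,4) for x in cv2.minAreaRect(W)],"circ",np.round(cv2.minEnclosingCircle(W)[0],4), np.round(np.r_[circ(W)[0],circ(W)[1]],4))
E
python3 - <<'E'
from h import *
p,d,m,T=shot("top")
boards(p,m,T,dict(small=(150,212),sq=(305,226),big=(464,217),long=(358,155)))
P=cloud(d,m,T)
roi=np.zeros(d.shape,bool); roi[90:205,200:275]=1
for lo,hi in ((.02,.045),(.05,.07),(.075,.09),(.09,.105),(.11,.126),(.13,.155),(.155,.18)):
    q=P[roi&(P[...,2]>lo)&(P[...,2]<hi)]
    if len(q): print(lo,hi,len(q),q.mean(0).round(4),cv2.minAreaRect(q[:,:2].astype(np.float32)))
q=P[:,:,2][roi]; print(q.max())
for k,(u,v) in dict(mag=(228,240),spoon=(378,240)).items(): print(k,onplane((u,v),0,m,T).round(3))
p,d,m,T=shot("wrist","w0")
E
```

```text
small label 348 rect [array([0.5041, 0.3443]), array([0.0597, 0.0561]), np.float64(45.6114)] circ [0.5047 0.3435] [0.5045 0.3437 0.0287]
sq label 385 rect [array([ 0.4746, -0.0014]), array([0.0811, 0.0779]), np.float64(0.01)] circ [ 0.4746 -0.0014] [ 0.4752 -0.0021  0.0449]
big label 338 rect [array([ 0.4953, -0.3565]), array([0.0918, 0.0932]), np.float64(88.5073)] circ [ 0.4958 -0.3565] [ 0.4957 -0.3571  0.0465]
long label 107 rect [array([ 0.6474, -0.126 ]), array([0.0996, 0.1951]), np.float64(81.9137)] circ [ 0.6465 -0.1267] [ 0.6466 -0.126   0.0827]
0.02 0.045 676 [0.5965 0.1451 0.0302] ((0.6196390390396118, 0.14972810447216034), (0.06929241865873337, 0.16815295815467834), 77.81217193603516)
0.05 0.07 250 [0.6047 0.1464 0.063 ] ((0.6149477958679199, 0.1515759527683258), (0.04860193654894829, 0.12047601491212845), 68.57331848144531)
0.075 0.09 414 [0.636  0.1452 0.0827] ((0.6238394975662231, 0.1587863564491272), (0.06682512909173965, 0.16029775142669678), 67.28096771240234)
0.09 0.105 220 [0.5891 0.1532 0.0971] ((0.606786847114563, 0.14519335329532623), (0.04995953291654587, 0.13264362514019012), 84.55802154541016)
0.11 0.126 172 [0.6555 0.1342 0.1199] ((0.6595886945724487, 0.13595780730247498), (0.03344845399260521, 0.04409584403038025), 24.785308837890625)
0.13 0.155 96 [0.6601 0.1361 0.1461] ((0.6632179617881775, 0.13882866501808167), (0.028307784348726273, 0.02813665010035038), 83.97949981689453)
0.155 0.18 96 [0.6588 0.1399 0.1639] ((0.659764289855957, 0.14024493098258972), (0.018306011334061623, 0.02605438232421875), 89.8904800415039)
1.3257469095714631
mag [[0.444 0.169 0.   ]]
spoon [[ 0.445 -0.166  0.   ]]
```

Emit:
{"op": "send_rows", "data": {"steps": [{"dx":2.1,"dy":2.93,"dz":0.4,"wz":6.8,"jaw":-1},{"dx":2.1,"dy":2.93,"dz":0.4,"wz":6.8,"jaw":-1},{"dx":2.1,"dy":2.93,"dz":0.4,"wz":6.8,"jaw":-1},{"dx":2.1,"dy":2.93,"dz":0.4,"wz":6.8,"jaw":-1},{"dx":2.1,"dy":2.93,"dz":0.4,"wz":6.8,"jaw":-1}]}}

```text
schema error: expected keys dx, dy, dz, wx, wy, wz, jaw
```

Emit:
{"op": "send_rows", "data": {"steps": [{"dx":2.1,"dy":2.93,"dz":0.4,"wz":6.8,"jaw":-1},{"dx":2.1,"dy":2.93,"dz":0.4,"wz":6.8,"jaw":-1},{"dx":2.1,"dy":2.93,"dz":0.4,"wz":6.8,"jaw":-1},{"dx":2.1,"dy":2.93,"dz":0.4,"wz":6.8,"jaw":-1},{"dx":2.1,"dy":2.93,"dz":0.4,"wz":6.8,"jaw":-1}]}}

```text
schema error: expected keys dx, dy, dz, wx, wy, wz, jaw
```

Emit:
{"op": "send_rows", "data": {"steps": [{"dx":2.1,"dy":2.93,"wz":6.8,"jaw":-1},{"dx":2.1,"dy":2.93,"wz":6.8,"jaw":-1},{"dx":2.1,"dy":2.93,"wz":6.8,"jaw":-1},{"dx":2.1,"dy":2.93,"wz":6.8,"jaw":-1},{"dx":2.1,"dy":2.93,"wz":6.8,"jaw":-1}]}}

```text
schema error: expected keys dx, dy, dz, wx, wy, wz, jaw
```

Emit:
{"op": "send_rows", "data": {"steps": [{"dx":2.1,"dy":2.93,"wz":6.8,"jaw":-1},{"dx":2.1,"dy":2.93,"wz":6.8,"jaw":-1},{"dx":2.1,"dy":2.93,"wz":6.8,"jaw":-1},{"dx":2.1,"dy":2.93,"wz":6.8,"jaw":-1},{"dx":2.1,"dy":2.93,"wz":6.8,"jaw":-1}]}}

```text
schema error: expected keys dx, dy, dz, wx, wy, wz, jaw
```

All keys are required.

Emit:
{"op": "send_rows", "data": {"steps": [{"dx":2.1,"dy":2.93,"dz":0.4,"wx":0,"wy":0,"wz":6.8,"jaw":-1},{"dx":2.1,"dy":2.93,"dz":0.4,"wx":0,"wy":0,"wz":6.8,"jaw":-1},{"dx":2.1,"dy":2.93,"dz":0.4,"wx":0,"wy":0,"wz":6.8,"jaw":-1},{"dx":2.1,"dy":2.93,"dz":0.4,"wx":0,"wy":0,"wz":6.8,"jaw":-1},{"dx":2.1,"dy":2.93,"dz":0.4,"wx":0,"wy":0,"wz":6.8,"jaw":-1}]}}

```text
time: 0.62
position: [0.3243, -0.3293, 0.2514]
orientation: [-3.027, 0.841, -0.0]
wrist_force: [0.4, -0.2, 0.4]
opening: 1.001
```

Emit:
{"op": "send_rows", "data": {"steps": [{"dx":2.1,"dy":2.93,"dz":0.4,"wx":0,"wy":0,"wz":6.8,"jaw":-1},{"dx":2.1,"dy":2.93,"dz":0.4,"wx":0,"wy":0,"wz":6.8,"jaw":-1},{"dx":2.1,"dy":2.93,"dz":0.4,"wx":0,"wy":0,"wz":6.8,"jaw":-1},{"dx":2.1,"dy":2.93,"dz":0.4,"wx":0,"wy":0,"wz":6.8,"jaw":-1},{"dx":2.1,"dy":2.93,"dz":0.4,"wx":0,"wy":0,"wz":6.8,"jaw":-1}]}}

```text
time: 1.03
position: [0.4294, -0.1826, 0.2715]
orientation: [3.14, 0.081, 0.0]
wrist_force: [-0.1, -0.6, -0.2]
opening: 1.002
```

Emit:
{"op": "send_rows", "data": {"steps": [{"dx":2.1,"dy":2.93,"dz":0,"wx":0,"wy":0,"wz":6.8,"jaw":-1},{"dx":2.1,"dy":2.93,"dz":0,"wx":0,"wy":0,"wz":6.8,"jaw":-1},{"dx":2.1,"dy":2.93,"dz":0,"wx":0,"wy":0,"wz":6.8,"jaw":-1},{"dx":2.1,"dy":2.93,"dz":0,"wx":0,"wy":0,"wz":6.8,"jaw":-1},{"dx":2.1,"dy":2.93,"dz":0,"wx":0,"wy":0,"wz":6.8,"jaw":-1}]}}

```text
time: 1.45
position: [0.5345, -0.036, 0.2712]
orientation: [-2.979, -0.996, -0.0]
wrist_force: [0.9, -0.9, 0.5]
opening: 0.997
```

Emit:
{"op": "send_rows", "data": {"steps": [{"dx":2.1,"dy":2.93,"dz":0,"wx":0,"wy":0,"wz":6.8,"jaw":-1},{"dx":2.1,"dy":2.93,"dz":0,"wx":0,"wy":0,"wz":6.8,"jaw":-1},{"dx":2.1,"dy":2.93,"dz":0,"wx":0,"wy":0,"wz":6.8,"jaw":-1},{"dx":2.1,"dy":2.93,"dz":0,"wx":0,"wy":0,"wz":6.8,"jaw":-1},{"dx":2.1,"dy":2.93,"dz":0,"wx":0,"wy":0,"wz":6.8,"jaw":-1}]}}

```text
time: 1.87
position: [0.6395, 0.1104, 0.2709]
orientation: [-2.558, -1.824, 0.0]
wrist_force: [0.5, -0.2, -0.1]
opening: 0.997
```

```bash
python3 - <<'E'
from h import *
p,d,m,T=shot("wrist","w1"); P=cloud(d,m,T); np.save("w1.npy",d)
for lo,hi in ((.026,.034),(.06,.068),(.079,.085),(.119,.125),(.155,.172)):
    q=P[(d>0)&(P[...,2]>lo)&(P[...,2]<hi)&(abs(P[...,0]-.63)<.12)&(abs(P[...,1]-.145)<.12)]
    r=cv2.minAreaRect(q[:,:2].astype(np.float32)); c=cv2.minEnclosingCircle(q[:,:2].astype(np.float32))
    print(lo,hi,len(q),q.mean(0).round(4),np.round(r[0],4),np.round(r[1],4),round(r[2],1),np.round(c[0],4),c[1].__round__(4))
E
```

```text
0.026 0.034 2979 [0.5933 0.149  0.0293] [0.616  0.1481] [0.0677 0.144 ] 77.8 [0.6151 0.1432] 0.0773
0.06 0.068 787 [0.5993 0.15   0.0645] [0.613  0.1521] [0.0517 0.1031] 68.8 [0.6064 0.1349] 0.0521
0.079 0.085 1715 [0.6515 0.1443 0.0819] [0.6178 0.1384] [0.1559 0.0668] 0.6 [0.6186 0.1448] 0.0805
0.119 0.125 802 [0.6559 0.1334 0.1216] [0.6601 0.1352] [0.0315 0.0407] 11.3 [0.6643 0.136 ] 0.0205
0.155 0.172 838 [0.6581 0.1384 0.1639] [0.6584 0.1389] [0.0181 0.0256] 70.6 [0.6583 0.1386] 0.013
```

View pics/w1.png

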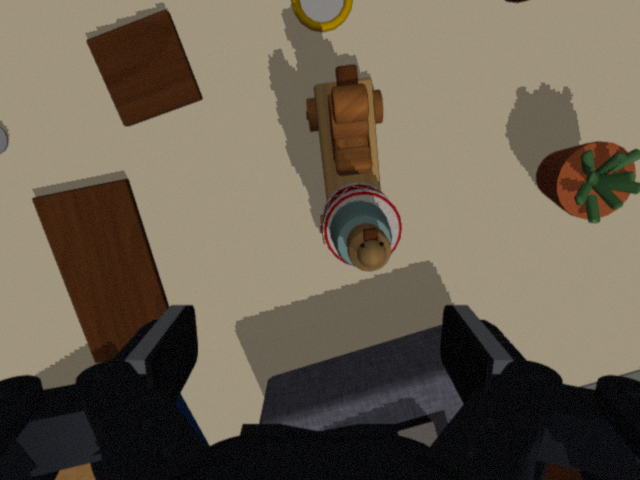

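The wrist view shows the duckling at (368,245) on the bowl and drum, the duck's head at (348,85), and the bag behind at (350,400). The jaws straddle the pile. I'll refine each axis from the visible side surfaces.

```bash
cat >> h.py <<'E'
from scipy.optimize import least_squares
def axis(P,ok,c0,lo,hi,rad,w=.05):
    """axis xy from side-surface points of known radius profile rad(z)"""
    q=P[ok&(P[...,2]>lo)&(P[...,2]<hi)&(np.hypot(P[...,0]-c0[0],P[...,1]-c0[1])<w)]
    r=np.array([rad(z) for z in q[:,2]])
    f=lambda c:np.hypot(q[:,0]-c[0],q[:,1]-c[1])-r
    s=least_squares(f,c0,loss="soft_l1",f_scale=.001)
    return s.x.round(4),len(q),np.median(abs(f(s.x))).round(4)
E
python3 - <<'E'
from h import *
p,d,m,T=shot("wrist"); P=cloud(d,m,T); ok=d>0
print("duckling",axis(P,ok,(.66,.138),.127,.150,lambda z:.015,.03))
print("bowl",axis(P,ok,(.66,.138),.086,.11,lambda z:.0225+.0015*(.112-z)/.03,.035))
print("drum",axis(P,ok,(.66,.138),.036,.076,lambda z:.033,.045))
q=P[ok&(P[...,0]>.70)&(abs(P[...,1]-.14)<.1)&(P[...,2]>.02)]; print("bag",q.min(0),q.max(0))
print(ctrl.get_obs()["position"],T[:3,3])
E
```

```text
duckling (array([0.6647, 0.1375]), 567, np.float64(0.0007))
bowl (array([0.6651, 0.136 ]), 461, np.float64(0.0001))
drum (array([0.6659, 0.1393]), 596, np.float64(0.0009))
bag [0.81483473 0.04000654 0.02001299] [0.88763121 0.19142489 0.10447892]
[0.6398923  0.11297537 0.26757656] [0.57865315 0.13557104 0.41019886]
```

Emit:
{"op": "send_rows", "data": {"steps": [{"dx":1.2,"dy":1.35,"dz":0,"wx":0,"wy":0,"wz":3.5,"jaw":-1},{"dx":1.2,"dy":1.35,"dz":0,"wx":0,"wy":0,"wz":3.5,"jaw":-1},{"dx":0,"dy":0,"dz":-3.5,"wx":0,"wy":0,"wz":0,"jaw":-1},{"dx":0,"dy":0,"dz":-3.5,"wx":0,"wy":0,"wz":0,"jaw":-1},{"dx":0,"dy":0,"dz":0,"wx":0,"wy":0,"wz":0,"jaw":-1}]}}

```text
time: 2.38
position: [0.6598, 0.135, 0.1918]
orientation: [-2.443, -1.963, 0.02]
wrist_force: [-0.5, 0.2, -3.3]
opening: 0.999
```

```bash
python3 - <<'E'
from h import *
for i in range(4):
    p,d,m,T=shot("wrist"); P=cloud(d,m,T); ok=d>0
    o=ctrl.get_obs();print(o["time"],o["position"].round(4),o["orientation"].round(3),"duckling",axis(P,ok,(.66,.138),.127,.150,lambda z:.015,.03),"bowl",axis(P,ok,(.66,.138),.086,.11,lambda z:.0225+.0015*(.112-z)/.03,.035))
E
```

```text
2.4333 [0.6607 0.135  0.1962] [-2.445 -1.965  0.014] duckling (array([0.6647, 0.1374]), 1056, np.float64(0.0006)) bowl (array([0.665, 0.136]), 718, np.float64(0.0001))
2.4833 [0.662  0.1352 0.2004] [-2.447 -1.967  0.005] duckling (array([0.6647, 0.1373]), 981, np.float64(0.0007)) bowl (array([0.6651, 0.136 ]), 694, np.float64(0.0001))
2.5333 [0.663  0.1354 0.2033] [2.448e+00 1.968e+00 2.000e-03] duckling (array([0.6647, 0.1374]), 951, np.float64(0.0007)) bowl (array([0.665, 0.136]), 658, np.float64(0.0001))
2.5833 [0.6636 0.1355 0.2048] [2.447 1.967 0.006] duckling (array([0.6647, 0.1373]), 904, np.float64(0.0007)) bowl (array([0.665, 0.136]), 647, np.float64(0.0001))
```

Emit:
{"op": "send_rows", "data": {"steps": [{"dx":0.1,"dy":0.2,"dz":-2,"wx":0,"wy":0,"wz":0,"jaw":-1},{"dx":0,"dy":0,"dz":-2,"wx":0,"wy":0,"wz":0,"jaw":-1},{"dx":0,"dy":0,"dz":-1.5,"wx":0,"wy":0,"wz":0,"jaw":-1},{"dx":0,"dy":0,"dz":-0.7,"wx":0,"wy":0,"wz":0,"jaw":-1},{"dx":0,"dy":0,"dz":-0.3,"wx":0,"wy":0,"wz":0,"jaw":-1}]}}

```text
time: 3.0
position: [0.6642, 0.1376, 0.1375]
orientation: [2.448, 1.968, 0.002]
wrist_force: [1.4, -0.4, -0.9]
opening: 0.997
```

Emit:
{"op": "send_rows", "data": {"steps": [{"dx":0,"dy":0,"dz":0,"wx":0,"wy":0,"wz":0,"jaw":-1},{"dx":0,"dy":0,"dz":0,"wx":0,"wy":0,"wz":0,"jaw":-1},{"dx":0,"dy":0,"dz":0,"wx":0,"wy":0,"wz":0,"jaw":-1}]}}

```text
time: 3.25
position: [0.6645, 0.1378, 0.1384]
orientation: [2.447, 1.968, 0.004]
wrist_force: [0.3, -0.6, -0.1]
opening: 0.998
```

Emit:
{"op": "send_rows", "data": {"steps": [{"dx":0,"dy":0,"dz":-0.6,"wx":0,"wy":0,"wz":0,"jaw":-1},{"dx":0,"dy":0,"dz":-0.6,"wx":0,"wy":0,"wz":0,"jaw":-0.5},{"dx":0,"dy":0,"dz":0,"wx":0,"wy":0,"wz":0,"jaw":0.2},{"dx":0,"dy":0,"dz":0,"wx":0,"wy":0,"wz":0,"jaw":1},{"dx":0,"dy":0,"dz":0,"wx":0,"wy":0,"wz":0,"jaw":1}]}}

```text
time: 3.67
position: [0.6637, 0.1377, 0.1241]
orientation: [-2.448, -1.969, 0.0]
wrist_force: [0.5, 0.4, -0.3]
opening: 0.453
```

Emit:
{"op": "send_rows", "data": {"steps": [{"dx":0,"dy":0,"dz":0,"wx":0,"wy":0,"wz":0,"jaw":1},{"dx":0,"dy":0,"dz":0,"wx":0,"wy":0,"wz":0,"jaw":1},{"dx":0,"dy":0,"dz":0,"wx":0,"wy":0,"wz":0,"jaw":1},{"dx":0,"dy":0,"dz":0,"wx":0,"wy":0,"wz":0,"jaw":1}]}}

```text
time: 4.0
position: [0.664, 0.1378, 0.1248]
orientation: [2.448, 1.969, 0.001]
wrist_force: [-0.9, -0.4, 0.3]
opening: 0.322
```

```bash
python3 - <<'E'
from h import *
p,d,m,T=shot("wrist","w2"); P=cloud(d,m,T); ok=d>0
print(ctrl.get_obs()["position"])
print("bowl",axis(P,ok,(.66,.138),.086,.11,lambda z:.0225+.0015*(.112-z)/.03,.035))
E
```

```text
[0.66397708 0.13775259 0.1247517 ]
bowl (array([0.665 , 0.1361]), 1659, np.float64(0.0001))
```

View pics/w2.png

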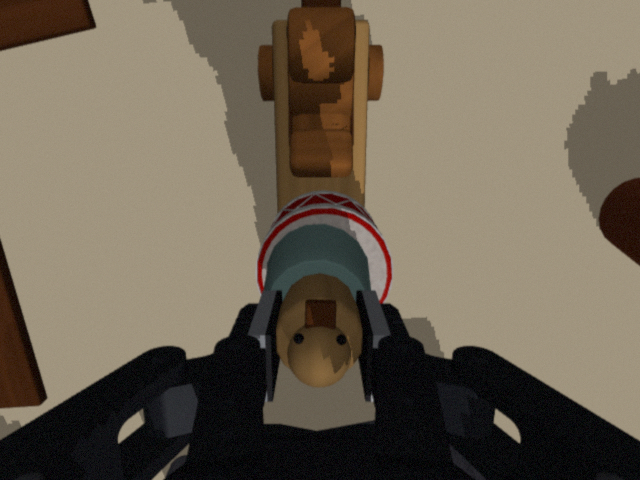

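The duckling is held (head at 320,355). Now I lift it and carry it.

Emit:
{"op": "send_rows", "data": {"steps": [{"dx":0,"dy":0,"dz":1,"wx":0,"wy":0,"wz":0,"jaw":1},{"dx":0,"dy":0,"dz":2,"wx":0,"wy":0,"wz":0,"jaw":1},{"dx":0,"dy":0,"dz":2,"wx":0,"wy":0,"wz":0,"jaw":1},{"dx":-1,"dy":1.3,"dz":1,"wx":0,"wy":0,"wz":0,"jaw":1},{"dx":-1.5,"dy":2,"dz":0,"wx":0,"wy":0,"wz":0,"jaw":1}]}}

```text
time: 4.47
position: [0.6401, 0.17, 0.1882]
orientation: [2.449, 1.964, 0.008]
wrist_force: [0.5, 0.7, -0.4]
opening: 0.323
```

Emit:
{"op": "send_rows", "data": {"steps": [{"dx":-2,"dy":2.6,"dz":0,"wx":0,"wy":0,"wz":0,"jaw":1},{"dx":-2,"dy":2.6,"dz":0,"wx":0,"wy":0,"wz":0,"jaw":1},{"dx":-2,"dy":2.6,"dz":0,"wx":0,"wy":0,"wz":0,"jaw":1},{"dx":-2,"dy":2.6,"dz":0,"wx":0,"wy":0,"wz":0,"jaw":1},{"dx":-2,"dy":2.6,"dz":-1,"wx":0,"wy":0,"wz":0,"jaw":1}]}}

```text
time: 4.88
position: [0.5378, 0.3027, 0.1768]
orientation: [2.447, 1.969, 0.006]
wrist_force: [0.7, 0.6, 0.6]
opening: 0.321
```

Emit:
{"op": "send_rows", "data": {"steps": [{"dx":-1.6,"dy":2.1,"dz":-2,"wx":0,"wy":0,"wz":0,"jaw":1},{"dx":-1,"dy":1.3,"dz":-2,"wx":0,"wy":0,"wz":0,"jaw":1},{"dx":-0.7,"dy":0.9,"dz":-2,"wx":0,"wy":0,"wz":0,"jaw":1},{"dx":-0.2,"dy":0,"dz":-1,"wx":0,"wy":0,"wz":0,"jaw":1},{"dx":0,"dy":0,"dz":0,"wx":0,"wy":0,"wz":0,"jaw":1}]}}

```text
time: 5.3
position: [0.5017, 0.3435, 0.1015]
orientation: [-2.446, -1.97, 0.008]
wrist_force: [-0.2, -0.4, 0.1]
opening: 0.323
```

Emit:
{"op": "send_rows", "data": {"steps": [{"dx":0,"dy":0,"dz":0,"wx":0,"wy":0,"wz":0,"jaw":1},{"dx":0,"dy":0,"dz":0,"wx":0,"wy":0,"wz":0,"jaw":1},{"dx":0,"dy":0,"dz":0,"wx":0,"wy":0,"wz":0,"jaw":1}]}}

```text
time: 5.55
position: [0.505, 0.3435, 0.1062]
orientation: [2.449, 1.967, 0.005]
wrist_force: [0.4, -1.2, 0.6]
opening: 0.324
```

```bash
python3 - <<'E'
from h import *
p,d,m,T=shot("wrist","w3"); P=cloud(d,m,T); np.save("w3.npy",P)
print(ctrl.get_obs()["position"], proj([.5045,.3437,.01],m,T))
p,d,m,T=shot("top"); P=cloud(d,m,T); ok=d>0
E
```

```text
[0.5049011  0.34349803 0.10595711] [319.89445417 240.14228937]
```

View pics/w3.png

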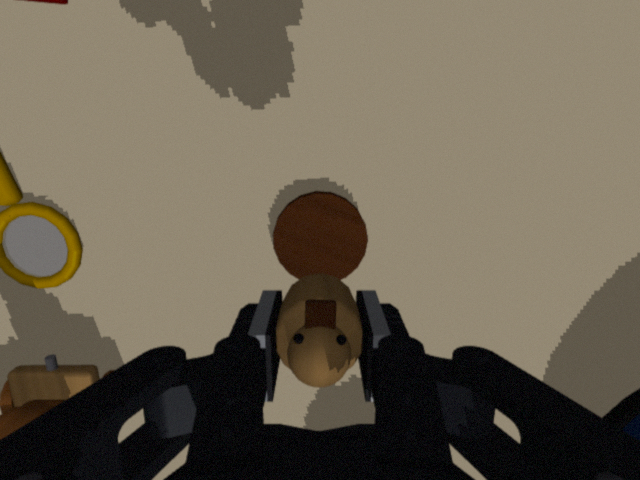

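Emit:
{"op": "send_rows", "data": {"steps": [{"dx":-0.2,"dy":0,"dz":-2,"wx":0,"wy":0,"wz":0,"jaw":1},{"dx":0,"dy":0,"dz":-2.5,"wx":0,"wy":0,"wz":0,"jaw":1},{"dx":0,"dy":0,"dz":-2,"wx":0,"wy":0,"wz":0,"jaw":1},{"dx":0,"dy":0,"dz":-1,"wx":0,"wy":0,"wz":0,"jaw":1},{"dx":0,"dy":0,"dz":-0.5,"wx":0,"wy":0,"wz":0,"jaw":1}]}}

```text
time: 6.07
position: [0.5013, 0.3431, 0.0229]
orientation: [-2.448, -1.968, 0.004]
wrist_force: [-0.1, -0.1, 0.6]
opening: 0.324
```

Emit:
{"op": "send_rows", "data": {"steps": [{"dx":0,"dy":0,"dz":-0.4,"wx":0,"wy":0,"wz":0,"jaw":1},{"dx":0,"dy":0,"dz":-0.3,"wx":0,"wy":0,"wz":0,"jaw":1},{"dx":0,"dy":0,"dz":0,"wx":0,"wy":0,"wz":0,"jaw":1},{"dx":0,"dy":0,"dz":0,"wx":0,"wy":0,"wz":0,"jaw":1}]}}

```text
time: 6.4
position: [0.5023, 0.344, 0.0183]
orientation: [2.448, 1.969, 0.003]
wrist_force: [0.1, 0.4, -0.9]
opening: 0.322
```

Emit:
{"op": "send_rows", "data": {"steps": [{"dx":0,"dy":0,"dz":-0.2,"wx":0,"wy":0,"wz":0,"jaw":1},{"dx":0,"dy":0,"dz":-0.2,"wx":0,"wy":0,"wz":0,"jaw":1},{"dx":0,"dy":0,"dz":0,"wx":0,"wy":0,"wz":0,"jaw":1},{"dx":0,"dy":0,"dz":0,"wx":0,"wy":0,"wz":0,"jaw":1}]}}

```text
time: 6.73
position: [0.5017, 0.3437, 0.0133]
orientation: [-2.448, -1.969, 0.0]
wrist_force: [0.6, 0.4, -0.9]
opening: 0.327
```

Emit:
{"op": "send_rows", "data": {"steps": [{"dx":0,"dy":0,"dz":-0.1,"wx":0,"wy":0,"wz":0,"jaw":1},{"dx":0,"dy":0,"dz":0,"wx":0,"wy":0,"wz":0,"jaw":1},{"dx":0,"dy":0,"dz":0,"wx":0,"wy":0,"wz":0,"jaw":1}]}}

```text
time: 6.98
position: [0.5019, 0.3438, 0.0126]
orientation: [2.448, 1.969, 0.001]
wrist_force: [-0.9, -0.2, 2.0]
opening: 0.322
```

Emit:
{"op": "send_rows", "data": {"steps": [{"dx":0,"dy":0,"dz":0,"wx":0,"wy":0,"wz":0,"jaw":0.2},{"dx":0,"dy":0,"dz":0,"wx":0,"wy":0,"wz":0,"jaw":-0.1},{"dx":0,"dy":0,"dz":0,"wx":0,"wy":0,"wz":0,"jaw":-0.5},{"dx":0,"dy":0,"dz":0,"wx":0,"wy":0,"wz":0,"jaw":-1},{"dx":0,"dy":0,"dz":0,"wx":0,"wy":0,"wz":0,"jaw":-1}]}}

```text
time: 7.4
position: [0.5018, 0.3437, 0.0122]
orientation: [-2.448, -1.969, 0.0]
wrist_force: [-0.4, 0.6, 0.1]
opening: 0.942
```

Emit:
{"op": "send_rows", "data": {"steps": [{"dx":0,"dy":0,"dz":1,"wx":0,"wy":0,"wz":0,"jaw":-1},{"dx":0,"dy":0,"dz":2,"wx":0,"wy":0,"wz":0,"jaw":-1},{"dx":0,"dy":0,"dz":3,"wx":0,"wy":0,"wz":0,"jaw":-1},{"dx":0,"dy":0,"dz":4,"wx":0,"wy":0,"wz":0,"jaw":-1},{"dx":0,"dy":0,"dz":4,"wx":0,"wy":0,"wz":0,"jaw":-1}]}}

```text
time: 7.82
position: [0.5012, 0.3434, 0.1539]
orientation: [-2.448, -1.969, 0.002]
wrist_force: [-0.2, -0.1, 0.6]
opening: 0.998
```

```bash
cat >> h.py <<'E'
def dark(P,p,c,z=.01,thr=85,w=.07):
    """board-top points near c by height and darkness"""
    g=cv2.cvtColor(p,cv2.COLOR_BGR2GRAY)
    return P[(g<thr)&(abs(P[...,2]-z)<.004)&(np.hypot(P[...,0]-c[0],P[...,1]-c[1])<w)]
E
python3 - <<'E'
from h import *
p,d,m,T=shot("wrist","w4"); P=cloud(d,m,T); ok=d>0
print(axis(P,ok,(.503,.3437),.015,.036,lambda z:.015,.03))
q=dark(P,p,(.503,.3437)); print(len(q),cv2.minEnclosingCircle(q[:,:2].astype(np.float32)), q[:,2].mean())
E
```

```text
(array([0.5026, 0.3427]), 248, np.float64(0.0003))
3144 ((0.5047928094863892, 0.3436012268066406), 0.029043875634670258) 0.009588447322560019
```

View pics/w4.png

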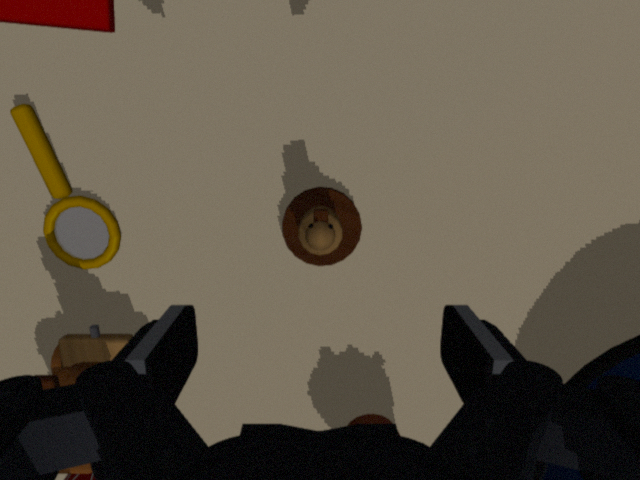

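Emit:
{"op": "send_rows", "data": {"steps": [{"dx":0.8,"dy":-1,"dz":0.6,"wx":0,"wy":0,"wz":0,"jaw":-1},{"dx":1.6,"dy":-2,"dz":0.4,"wx":0,"wy":0,"wz":0,"jaw":-1},{"dx":2.2,"dy":-2.8,"dz":0,"wx":0,"wy":0,"wz":0,"jaw":-1},{"dx":2.2,"dy":-2.8,"dz":0,"wx":0,"wy":0,"wz":0,"jaw":-1},{"dx":2.2,"dy":-2.8,"dz":0,"wx":0,"wy":0,"wz":0,"jaw":-1}]}}

```text
time: 8.28
position: [0.5924, 0.2279, 0.1618]
orientation: [-2.447, -1.969, 0.002]
wrist_force: [0.4, 0.3, 0.3]
opening: 1.004
```

Emit:
{"op": "send_rows", "data": {"steps": [{"dx":2.2,"dy":-2.8,"dz":0,"wx":0,"wy":0,"wz":0,"jaw":-1},{"dx":2,"dy":-2.6,"dz":0,"wx":0,"wy":0,"wz":0,"jaw":-1},{"dx":1.6,"dy":-2,"dz":0,"wx":0,"wy":0,"wz":0,"jaw":-1},{"dx":1,"dy":-1.3,"dz":0,"wx":0,"wy":0,"wz":0,"jaw":-1},{"dx":0.5,"dy":-0.6,"dz":0,"wx":0,"wy":0,"wz":0,"jaw":-1}]}}

```text
time: 8.7
position: [0.6656, 0.1336, 0.1611]
orientation: [-2.451, -1.965, 0.003]
wrist_force: [-0.1, -0.2, 0.3]
opening: 0.998
```

Emit:
{"op": "send_rows", "data": {"steps": [{"dx":0,"dy":0,"dz":-0.5,"wx":0,"wy":0,"wz":0,"jaw":-1},{"dx":0,"dy":0,"dz":-0.5,"wx":0,"wy":0,"wz":0,"jaw":-1},{"dx":0,"dy":0,"dz":0,"wx":0,"wy":0,"wz":0,"jaw":-1},{"dx":0,"dy":0,"dz":0,"wx":0,"wy":0,"wz":0,"jaw":-1}]}}

```text
time: 9.03
position: [0.6639, 0.1379, 0.1515]
orientation: [-2.445, -1.97, 0.002]
wrist_force: [0.3, 0.6, 1.1]
opening: 1.0
```

```bash
python3 - <<'E'
from h import *
p,d,m,T=shot("wrist"); P=cloud(d,m,T); ok=d>0
print(ctrl.get_obs()["position"])
print("bowl",axis(P,ok,(.66,.138),.086,.11,lambda z:.0225+.0015*(.112-z)/.03,.035))
q=dark(P,p,(.647,-.126),w=.12);print(len(q),cv2.minAreaRect(q[:,:2].astype(np.float32)))
E
```

```text
[0.66412952 0.13789135 0.15209305]
bowl (array([0.665 , 0.1361]), 1147, np.float64(0.0001))
7392 ((0.658028244972229, -0.07877618074417114), (0.04866884648799896, 0.18591199815273285), 66.64959716796875)
```

Emit:
{"op": "send_rows", "data": {"steps": [{"dx":0.1,"dy":-0.2,"dz":-1.5,"wx":0,"wy":0,"wz":0,"jaw":-1},{"dx":0,"dy":0,"dz":-2,"wx":0,"wy":0,"wz":0,"jaw":-1},{"dx":0,"dy":0,"dz":-2,"wx":0,"wy":0,"wz":0,"jaw":-1},{"dx":0,"dy":0,"dz":-1,"wx":0,"wy":0,"wz":0,"jaw":-1},{"dx":0,"dy":0,"dz":-0.4,"wx":0,"wy":0,"wz":0,"jaw":-1}]}}

```text
time: 9.5
position: [0.6646, 0.1352, 0.0812]
orientation: [-2.446, -1.969, 0.005]
wrist_force: [-0.3, -0.2, -0.0]
opening: 0.999
```

Emit:
{"op": "send_rows", "data": {"steps": [{"dx":0,"dy":0,"dz":-0.2,"wx":0,"wy":0,"wz":0,"jaw":-1},{"dx":0,"dy":0,"dz":0,"wx":0,"wy":0,"wz":0,"jaw":-1},{"dx":0,"dy":0,"dz":0,"wx":0,"wy":0,"wz":0,"jaw":-1}]}}

```text
time: 9.75
position: [0.6664, 0.135, 0.0829]
orientation: [2.447, 1.969, 0.003]
wrist_force: [0.4, 0.1, -0.3]
opening: 0.999
```

Emit:
{"op": "send_rows", "data": {"steps": [{"dx":0,"dy":0.1,"dz":-0.2,"wx":0,"wy":0,"wz":0,"jaw":-0.5},{"dx":0,"dy":0,"dz":0,"wx":0,"wy":0,"wz":0,"jaw":-0.2},{"dx":0,"dy":0,"dz":0,"wx":0,"wy":0,"wz":0,"jaw":0.2},{"dx":0,"dy":0,"dz":0,"wx":0,"wy":0,"wz":0,"jaw":1},{"dx":0,"dy":0,"dz":0,"wx":0,"wy":0,"wz":0,"jaw":1}]}}

```text
time: 10.17
position: [0.6663, 0.1359, 0.0803]
orientation: [2.447, 1.969, 0.003]
wrist_force: [0.1, 0.5, 1.7]
opening: 0.54
```

Emit:
{"op": "send_rows", "data": {"steps": [{"dx":0,"dy":0,"dz":0,"wx":0,"wy":0,"wz":0,"jaw":1},{"dx":0,"dy":0,"dz":0,"wx":0,"wy":0,"wz":0,"jaw":1},{"dx":0,"dy":0,"dz":0,"wx":0,"wy":0,"wz":0,"jaw":1},{"dx":0,"dy":0,"dz":0,"wx":0,"wy":0,"wz":0,"jaw":1}]}}

```text
time: 10.5
position: [0.6663, 0.1359, 0.0803]
orientation: [2.447, 1.969, 0.003]
wrist_force: [0.6, 1.3, 4.8]
opening: 0.54
```

```bash
python3 - <<'E'
from h import *
p,d,m,T=shot("wrist","w5"); P=cloud(d,m,T); ok=d>0
print(ctrl.get_obs()["position"])
print("bowl",axis(P,ok,(.66,.138),.086,.11,lambda z:.0225+.0015*(.112-z)/.03,.035))
E
```

```text
[0.6662734  0.13588144 0.08025141]
bowl (array([0.6651, 0.1356]), 5817, np.float64(0.0004))
```

View pics/w5.png

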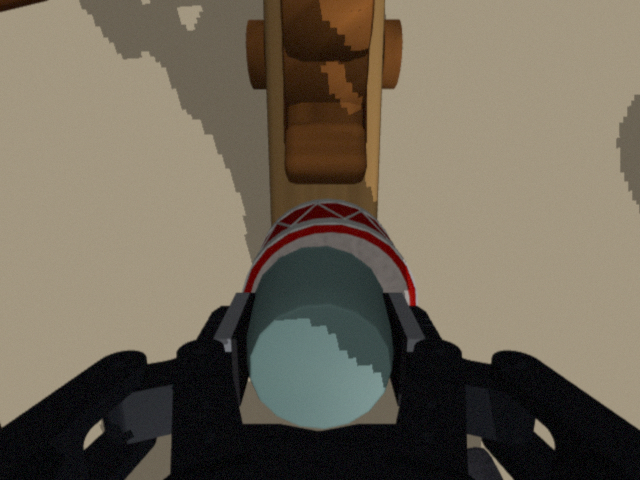

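The bowl is gripped (opening 0.54, about 46 mm) with its top at (320,370). Lift it clear of the duck's head, then carry it to the square board.

Emit:
{"op": "send_rows", "data": {"steps": [{"dx":0,"dy":0,"dz":0.6,"wx":0,"wy":0,"wz":0,"jaw":1},{"dx":0,"dy":0,"dz":1.4,"wx":0,"wy":0,"wz":0,"jaw":1},{"dx":0,"dy":0,"dz":2,"wx":0,"wy":0,"wz":0,"jaw":1},{"dx":0,"dy":0,"dz":2,"wx":0,"wy":0,"wz":0,"jaw":1},{"dx":-0.7,"dy":-0.5,"dz":1,"wx":0,"wy":0,"wz":0,"jaw":1}]}}

```text
time: 10.97
position: [0.6598, 0.1313, 0.1529]
orientation: [2.446, 1.969, 0.005]
wrist_force: [-0.7, 1.0, -0.1]
opening: 0.537
```

Emit:
{"op": "send_rows", "data": {"steps": [{"dx":-1.4,"dy":-1,"dz":0,"wx":0,"wy":0,"wz":0,"jaw":1},{"dx":-2.1,"dy":-1.5,"dz":0,"wx":0,"wy":0,"wz":0,"jaw":1},{"dx":-2.8,"dy":-2,"dz":0,"wx":0,"wy":0,"wz":0,"jaw":1},{"dx":-2.8,"dy":-2,"dz":0,"wx":0,"wy":0,"wz":0,"jaw":1},{"dx":-2.8,"dy":-2,"dz":0,"wx":0,"wy":0,"wz":0,"jaw":1}]}}

```text
time: 11.38
position: [0.5382, 0.045, 0.1497]
orientation: [-2.448, -1.969, 0.001]
wrist_force: [0.2, -0.3, 0.2]
opening: 0.537
```

Emit:
{"op": "send_rows", "data": {"steps": [{"dx":-2.4,"dy":-1.8,"dz":-0.5,"wx":0,"wy":0,"wz":0,"jaw":1},{"dx":-1.8,"dy":-1.4,"dz":-1.5,"wx":0,"wy":0,"wz":0,"jaw":1},{"dx":-1.4,"dy":-1,"dz":-2,"wx":0,"wy":0,"wz":0,"jaw":1},{"dx":-0.8,"dy":-0.5,"dz":-1.5,"wx":0,"wy":0,"wz":0,"jaw":1},{"dx":0,"dy":0,"dz":-0.5,"wx":0,"wy":0,"wz":0,"jaw":1}]}}

```text
time: 11.8
position: [0.4734, -0.0021, 0.0876]
orientation: [-2.447, -1.966, 0.005]
wrist_force: [-0.4, 1.4, -1.2]
opening: 0.539
```

Emit:
{"op": "send_rows", "data": {"steps": [{"dx":0,"dy":0,"dz":0,"wx":0,"wy":0,"wz":0,"jaw":1},{"dx":0,"dy":0,"dz":0,"wx":0,"wy":0,"wz":0,"jaw":1},{"dx":0,"dy":0,"dz":0,"wx":0,"wy":0,"wz":0,"jaw":1}]}}

```text
time: 12.05
position: [0.4771, -0.0009, 0.0908]
orientation: [2.446, 1.969, 0.003]
wrist_force: [0.7, 0.7, -0.8]
opening: 0.54
```

```bash
python3 - <<'E'
from h import *
p,d,m,T=shot("wrist","w6"); P=cloud(d,m,T); ok=d>0
o=ctrl.get_obs();t=o["position"];print(t, o["opening"])
print("bowl",axis(P,ok,t[:2],t[2]+.006,t[2]+.029,lambda z:.0225+.0015*(t[2]+.0317-z)/.03,.035))
q=dark(P,p,(.475,0));print(len(q),cv2.minAreaRect(q[:,:2].astype(np.float32)))
E
```

```text
[ 0.47696386 -0.00093511  0.09064393] 0.5407509111190127
bowl (array([ 0.4758, -0.0014]), 5453, np.float64(0.0004))
12067 ((0.4740726351737976, -0.0035820454359054565), (0.07973339408636093, 0.07679667323827744), 89.32228088378906)
```

View pics/w6.png

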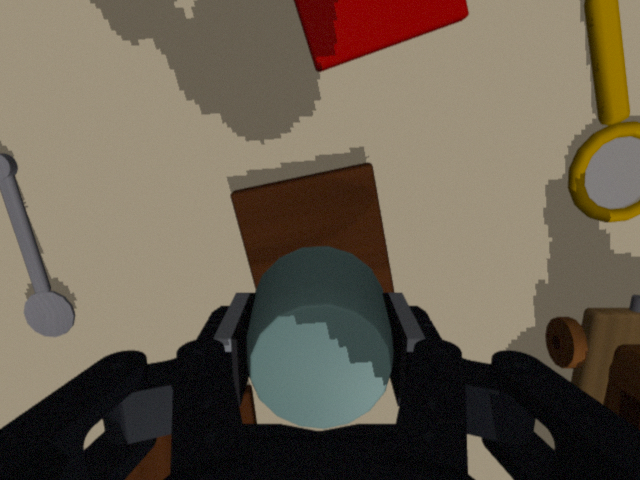

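Emit:
{"op": "send_rows", "data": {"steps": [{"dx":-0.15,"dy":0,"dz":-1.5,"wx":0,"wy":0,"wz":0,"jaw":1},{"dx":0,"dy":0,"dz":-2.2,"wx":0,"wy":0,"wz":0,"jaw":1},{"dx":0,"dy":0,"dz":-2,"wx":0,"wy":0,"wz":0,"jaw":1},{"dx":0,"dy":0,"dz":-1,"wx":0,"wy":0,"wz":0,"jaw":1},{"dx":0,"dy":0,"dz":-0.5,"wx":0,"wy":0,"wz":0,"jaw":1}]}}

```text
time: 12.52
position: [0.474, -0.001, 0.0163]
orientation: [-2.446, -1.969, 0.002]
wrist_force: [0.1, -0.2, -0.5]
opening: 0.54
```

Emit:
{"op": "send_rows", "data": {"steps": [{"dx":0,"dy":0,"dz":-0.3,"wx":0,"wy":0,"wz":0,"jaw":1},{"dx":0,"dy":0,"dz":-0.2,"wx":0,"wy":0,"wz":0,"jaw":1},{"dx":0,"dy":0,"dz":0,"wx":0,"wy":0,"wz":0,"jaw":1},{"dx":0,"dy":0,"dz":0,"wx":0,"wy":0,"wz":0,"jaw":1}]}}

```text
time: 12.85
position: [0.475, -0.0013, 0.0132]
orientation: [2.447, 1.968, 0.002]
wrist_force: [0.7, 0.0, -0.2]
opening: 0.542
```

Emit:
{"op": "send_rows", "data": {"steps": [{"dx":0,"dy":0,"dz":-0.3,"wx":0,"wy":0,"wz":0,"jaw":1},{"dx":0,"dy":0,"dz":0,"wx":0,"wy":0,"wz":0,"jaw":1},{"dx":0,"dy":0,"dz":0,"wx":0,"wy":0,"wz":0,"jaw":1}]}}

```text
time: 13.1
position: [0.4743, -0.0013, 0.0094]
orientation: [2.448, 1.969, 0.0]
wrist_force: [-0.2, 1.0, -0.9]
opening: 0.54
```

Emit:
{"op": "send_rows", "data": {"steps": [{"dx":0,"dy":0,"dz":-0.1,"wx":0,"wy":0,"wz":0,"jaw":1},{"dx":0,"dy":0,"dz":0,"wx":0,"wy":0,"wz":0,"jaw":1},{"dx":0,"dy":0,"dz":0,"wx":0,"wy":0,"wz":0,"jaw":1}]}}

```text
time: 13.35
position: [0.4744, -0.0013, 0.0085]
orientation: [2.448, 1.969, 0.0]
wrist_force: [1.3, 0.0, 0.4]
opening: 0.538
```

Emit:
{"op": "send_rows", "data": {"steps": [{"dx":0,"dy":0,"dz":-0.1,"wx":0,"wy":0,"wz":0,"jaw":1},{"dx":0,"dy":0,"dz":0,"wx":0,"wy":0,"wz":0,"jaw":1},{"dx":0,"dy":0,"dz":0,"wx":0,"wy":0,"wz":0,"jaw":1}]}}

```text
time: 13.6
position: [0.4745, -0.0013, 0.0083]
orientation: [2.448, 1.969, 0.0]
wrist_force: [-3.6, 0.1, 8.0]
opening: 0.535
```

Contact (8 N). Release, rise and check.

Emit:
{"op": "send_rows", "data": {"steps": [{"dx":0,"dy":0,"dz":0,"wx":0,"wy":0,"wz":0,"jaw":-0.2},{"dx":0,"dy":0,"dz":0,"wx":0,"wy":0,"wz":0,"jaw":-0.4},{"dx":0,"dy":0,"dz":0,"wx":0,"wy":0,"wz":0,"jaw":-0.7},{"dx":0,"dy":0,"dz":0,"wx":0,"wy":0,"wz":0,"jaw":-1},{"dx":0,"dy":0,"dz":0,"wx":0,"wy":0,"wz":0,"jaw":-1}]}}

```text
time: 14.02
position: [0.4742, -0.0012, 0.0072]
orientation: [-2.448, -1.969, 0.0]
wrist_force: [-0.4, 0.7, 0.4]
opening: 0.999
```

Emit:
{"op": "send_rows", "data": {"steps": [{"dx":0,"dy":0,"dz":1,"wx":0,"wy":0,"wz":0,"jaw":-1},{"dx":0,"dy":0,"dz":2.5,"wx":0,"wy":0,"wz":0,"jaw":-1},{"dx":0,"dy":0,"dz":4,"wx":0,"wy":0,"wz":0,"jaw":-1},{"dx":0,"dy":0,"dz":4,"wx":0,"wy":0,"wz":0,"jaw":-1},{"dx":0,"dy":0,"dz":3.5,"wx":0,"wy":0,"wz":0,"jaw":-1}]}}

```text
time: 14.43
position: [0.4743, -0.0013, 0.1607]
orientation: [2.447, 1.968, 0.002]
wrist_force: [0.9, -0.2, -0.1]
opening: 1.002
```

```bash
python3 - <<'E'
from h import *
p,d,m,T=shot("wrist","w7"); P=cloud(d,m,T); ok=d>0
print("bowl",axis(P,ok,(.4745,-.0015),.014,.038,lambda z:.0225+.0015*(.040-z)/.03,.035))
q=dark(P,p,(.475,0));print(len(q),cv2.minAreaRect(q[:,:2].astype(np.float32)))
print("drum",axis(P,ok,(.6659,.1393),.036,.076,lambda z:.033,.045))
q=P[ok&(abs(P[...,2]-.05)<.003)&(np.hypot(P[...,0]-.4745,P[...,1])<.04)]; print(len(q),cv2.minEnclosingCircle(q[:,:2].astype(np.float32)))
E
```

```text
bowl (array([ 0.4736, -0.0021]), 472, np.float64(0.0001))
7336 ((0.4755571484565735, -0.0038352124392986298), (0.07982594519853592, 0.07957804948091507), 89.51171875)
drum (array([0.6659, 0.1393]), 0, np.float64(nan))
3082 ((0.47313347458839417, -0.0019277089741081), 0.020758016034960747)
  return _methods._mean(a, axis=axis, dtype=dtype,
  ret = ret.dtype.type(ret / rcount)
```

View pics/w7.png

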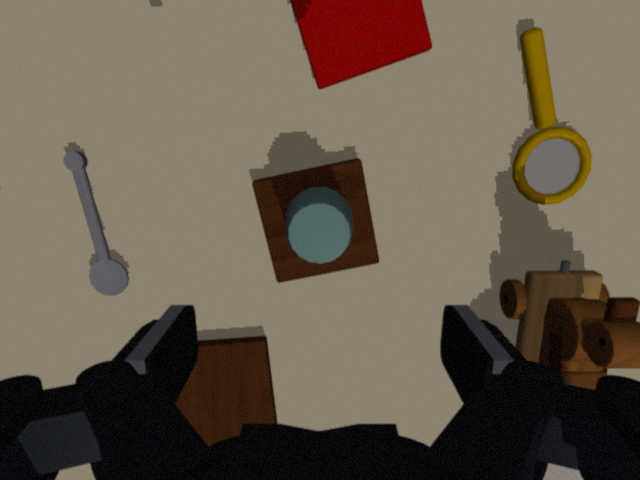

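Emit:
{"op": "send_rows", "data": {"steps": [{"dx":0.9,"dy":0.6,"dz":0,"wx":0,"wy":0,"wz":0,"jaw":-1},{"dx":1.8,"dy":1.3,"dz":0,"wx":0,"wy":0,"wz":0,"jaw":-1},{"dx":2.7,"dy":2,"dz":0,"wx":0,"wy":0,"wz":0,"jaw":-1},{"dx":2.8,"dy":2.1,"dz":0,"wx":0,"wy":0,"wz":0,"jaw":-1},{"dx":2.8,"dy":2.1,"dz":0,"wx":0,"wy":0,"wz":0,"jaw":-1}]}}

```text
time: 14.9
position: [0.5854, 0.0806, 0.1579]
orientation: [2.448, 1.968, 0.001]
wrist_force: [-0.4, -0.8, 0.4]
opening: 1.002
```

Emit:
{"op": "send_rows", "data": {"steps": [{"dx":2.8,"dy":2.1,"dz":0,"wx":0,"wy":0,"wz":0,"jaw":-1},{"dx":2.4,"dy":1.8,"dz":0,"wx":0,"wy":0,"wz":0,"jaw":-1},{"dx":1.6,"dy":1.2,"dz":0,"wx":0,"wy":0,"wz":0,"jaw":-1},{"dx":0.9,"dy":0.6,"dz":0,"wx":0,"wy":0,"wz":0,"jaw":-1},{"dx":0.4,"dy":0.2,"dz":0,"wx":0,"wy":0,"wz":0,"jaw":-1}]}}

```text
time: 15.32
position: [0.666, 0.14, 0.1569]
orientation: [-2.446, -1.97, 0.0]
wrist_force: [-0.5, -0.3, 0.3]
opening: 0.998
```

Emit:
{"op": "send_rows", "data": {"steps": [{"dx":0,"dy":0,"dz":0,"wx":0,"wy":0,"wz":0,"jaw":-1},{"dx":0,"dy":0,"dz":0,"wx":0,"wy":0,"wz":0,"jaw":-1},{"dx":0,"dy":0,"dz":0,"wx":0,"wy":0,"wz":0,"jaw":-1}]}}

```text
time: 15.57
position: [0.6649, 0.1381, 0.1577]
orientation: [2.449, 1.968, 0.0]
wrist_force: [-0.1, 0.0, -0.1]
opening: 0.999
```

```bash
python3 - <<'E'
from h import *
p,d,m,T=shot("wrist","w8"); P=cloud(d,m,T); ok=d>0
print(ctrl.get_obs()["position"])
print("drum",axis(P,ok,(.6659,.1393),.036,.076,lambda z:.033,.045))
q=P[ok&(abs(P[...,2]-.082)<.003)&(np.hypot(P[...,0]-.666,P[...,1]-.138)<.045)]; print(len(q),cv2.minEnclosingCircle(q[:,:2].astype(np.float32)),q.mean(0))
q=P[ok&(abs(P[...,2]-.03)<.003)&(np.hypot(P[...,0]-.61,P[...,1]-.148)<.1)]; print(len(q),cv2.minAreaRect(q[:,:2].astype(np.float32)))
E
```

```text
[0.66490305 0.13814737 0.15780329]
drum (array([0.6665, 0.1389]), 746, np.float64(0.0002))
10627 ((0.666600227355957, 0.138997882604599), 0.03384019806981087) [0.66503005 0.13920686 0.0818406 ]
5612 ((0.5950589179992676, 0.1549646109342575), (0.06833982467651367, 0.10328333079814911), 82.59727478027344)
```

Emit:
{"op": "send_rows", "data": {"steps": [{"dx":0.15,"dy":0.1,"dz":-1.5,"wx":0,"wy":0,"wz":0,"jaw":-1},{"dx":0,"dy":0,"dz":-2.2,"wx":0,"wy":0,"wz":0,"jaw":-1},{"dx":0,"dy":0,"dz":-2.2,"wx":0,"wy":0,"wz":0,"jaw":-1},{"dx":0,"dy":0,"dz":-0.6,"wx":0,"wy":0,"wz":0,"jaw":-1},{"dx":0,"dy":0,"dz":0,"wx":0,"wy":0,"wz":0,"jaw":-1}]}}

```text
time: 16.03
position: [0.6653, 0.1392, 0.0901]
orientation: [-2.447, -1.967, 0.006]
wrist_force: [-0.0, 0.5, 0.3]
opening: 1.003
```

Emit:
{"op": "send_rows", "data": {"steps": [{"dx":0,"dy":0,"dz":-1,"wx":0,"wy":0,"wz":0,"jaw":-1},{"dx":0,"dy":0,"dz":-1.8,"wx":0,"wy":0,"wz":0,"jaw":-1},{"dx":0,"dy":0,"dz":-1.7,"wx":0,"wy":0,"wz":0,"jaw":-1},{"dx":0,"dy":0,"dz":-0.8,"wx":0,"wy":0,"wz":0,"jaw":-1},{"dx":0,"dy":0,"dz":-0.4,"wx":0,"wy":0,"wz":0,"jaw":-1}]}}

```text
time: 16.45
position: [0.6665, 0.1396, 0.0347]
orientation: [-2.448, -1.969, 0.001]
wrist_force: [-0.3, -0.5, -0.9]
opening: 0.997
```

Emit:
{"op": "send_rows", "data": {"steps": [{"dx":0,"dy":0,"dz":0,"wx":0,"wy":0,"wz":0,"jaw":-1},{"dx":0,"dy":0,"dz":0,"wx":0,"wy":0,"wz":0,"jaw":-1},{"dx":0,"dy":0,"dz":0,"wx":0,"wy":0,"wz":0,"jaw":-1}]}}

```text
time: 16.7
position: [0.6676, 0.1399, 0.037]
orientation: [2.447, 1.968, 0.004]
wrist_force: [-0.5, -0.1, 0.6]
opening: 1.001
```

Emit:
{"op": "send_rows", "data": {"steps": [{"dx":0,"dy":0,"dz":0,"wx":0,"wy":0,"wz":0,"jaw":-0.7},{"dx":0,"dy":0,"dz":0,"wx":0,"wy":0,"wz":0,"jaw":-0.4},{"dx":0,"dy":0,"dz":0,"wx":0,"wy":0,"wz":0,"jaw":0.2},{"dx":0,"dy":0,"dz":0,"wx":0,"wy":0,"wz":0,"jaw":1},{"dx":0,"dy":0,"dz":0,"wx":0,"wy":0,"wz":0,"jaw":1}]}}

```text
time: 17.12
position: [0.6675, 0.1398, 0.0367]
orientation: [2.447, 1.968, 0.003]
wrist_force: [-0.3, -0.4, 5.5]
opening: 0.761
```

Emit:
{"op": "send_rows", "data": {"steps": [{"dx":0,"dy":0,"dz":0,"wx":0,"wy":0,"wz":0,"jaw":1},{"dx":0,"dy":0,"dz":0,"wx":0,"wy":0,"wz":0,"jaw":1},{"dx":0,"dy":0,"dz":0,"wx":0,"wy":0,"wz":0,"jaw":1}]}}

```text
time: 17.37
position: [0.6674, 0.1398, 0.0367]
orientation: [2.447, 1.968, 0.003]
wrist_force: [-1.0, -0.5, 5.8]
opening: 0.763
```

Emit:
{"op": "send_rows", "data": {"steps": [{"dx":0,"dy":0,"dz":0.6,"wx":0,"wy":0,"wz":0,"jaw":1},{"dx":0,"dy":0,"dz":1.4,"wx":0,"wy":0,"wz":0,"jaw":1},{"dx":0,"dy":0,"dz":2,"wx":0,"wy":0,"wz":0,"jaw":1},{"dx":0,"dy":0,"dz":2,"wx":0,"wy":0,"wz":0,"jaw":1},{"dx":-0.3,"dy":-1,"dz":1,"wx":0,"wy":0,"wz":0,"jaw":1}]}}

```text
time: 17.78
position: [0.6647, 0.1312, 0.1091]
orientation: [2.445, 1.97, 0.007]
wrist_force: [-0.0, 0.0, -0.3]
opening: 0.759
```

Emit:
{"op": "send_rows", "data": {"steps": [{"dx":-0.7,"dy":-2,"dz":0,"wx":0,"wy":0,"wz":0,"jaw":1},{"dx":-1,"dy":-3,"dz":0,"wx":0,"wy":0,"wz":0,"jaw":1},{"dx":-1.2,"dy":-3.5,"dz":0,"wx":0,"wy":0,"wz":0,"jaw":1},{"dx":-1.2,"dy":-3.5,"dz":0,"wx":0,"wy":0,"wz":0,"jaw":1},{"dx":-1.2,"dy":-3.5,"dz":0,"wx":0,"wy":0,"wz":0,"jaw":1}]}}

```text
time: 18.2
position: [0.6095, -0.0272, 0.1054]
orientation: [-2.448, -1.969, 0.001]
wrist_force: [1.1, -0.8, -0.2]
opening: 0.754
```

Emit:
{"op": "send_rows", "data": {"steps": [{"dx":-1.2,"dy":-3.5,"dz":0,"wx":0,"wy":0,"wz":0,"jaw":1},{"dx":-1.2,"dy":-3.5,"dz":0,"wx":0,"wy":0,"wz":0,"jaw":1},{"dx":-1.2,"dy":-3.5,"dz":0,"wx":0,"wy":0,"wz":0,"jaw":1},{"dx":-1.2,"dy":-3.5,"dz":0,"wx":0,"wy":0,"wz":0,"jaw":1},{"dx":-1.2,"dy":-3.5,"dz":0,"wx":0,"wy":0,"wz":0,"jaw":1}]}}

```text
time: 18.62
position: [0.5493, -0.2023, 0.1056]
orientation: [-2.448, -1.969, 0.0]
wrist_force: [0.3, -0.2, -1.3]
opening: 0.758
```

Emit:
{"op": "send_rows", "data": {"steps": [{"dx":-1.2,"dy":-3.5,"dz":0,"wx":0,"wy":0,"wz":0,"jaw":1},{"dx":-1.2,"dy":-3.5,"dz":0,"wx":0,"wy":0,"wz":0,"jaw":1},{"dx":-1.1,"dy":-3,"dz":0,"wx":0,"wy":0,"wz":0,"jaw":1},{"dx":-0.9,"dy":-2.5,"dz":0,"wx":0,"wy":0,"wz":0,"jaw":1},{"dx":-0.6,"dy":-1.9,"dz":0,"wx":0,"wy":0,"wz":0,"jaw":1}]}}

```text
time: 19.03
position: [0.4987, -0.3469, 0.1055]
orientation: [-2.45, -1.966, 0.001]
wrist_force: [-0.4, 0.3, -1.4]
opening: 0.758
```

Emit:
{"op": "send_rows", "data": {"steps": [{"dx":-0.4,"dy":-1.2,"dz":0,"wx":0,"wy":0,"wz":0,"jaw":1},{"dx":0,"dy":0,"dz":0,"wx":0,"wy":0,"wz":0,"jaw":1},{"dx":0,"dy":0,"dz":0,"wx":0,"wy":0,"wz":0,"jaw":1},{"dx":0,"dy":0,"dz":0,"wx":0,"wy":0,"wz":0,"jaw":1}]}}

```text
time: 19.37
position: [0.4971, -0.3553, 0.1053]
orientation: [-2.447, -1.97, -0.001]
wrist_force: [0.3, 0.3, -1.0]
opening: 0.762
```

```bash
python3 - <<'E'
from h import *
p,d,m,T=shot("wrist","w9"); P=cloud(d,m,T); ok=d>0
o=ctrl.get_obs();t=o["position"];print(t,o["opening"])
print("drum",axis(P,ok,t[:2],t[2]-.001,t[2]+.039,lambda z:.033,.045))
q=dark(P,p,(.4955,-.357)); print(len(q),cv2.minEnclosingCircle(q[:,:2].astype(np.float32)))
h=cv2.convexHull(q[:,:2].astype(np.float32))[:,0]; h=h[h[:,0]<.49]; print(circ(h))
h=P[ok&(np.hypot(P[...,0]-t[0],P[...,1]-t[1])<.03)]; print("drum top",np.median(h[:,2]))
E
```

```text
[ 0.49724128 -0.355076    0.10533824] 0.7630952081311819
drum (array([ 0.4963, -0.3557]), 7017, np.float64(0.0004))
7633 ((0.49654847383499146, -0.3599086403846741), 0.04688636213541031)
(array([ 0.49740846, -0.36005594]), np.float64(0.04661689525446647))
drum top 0.15097029819278407
```

View pics/w9.png

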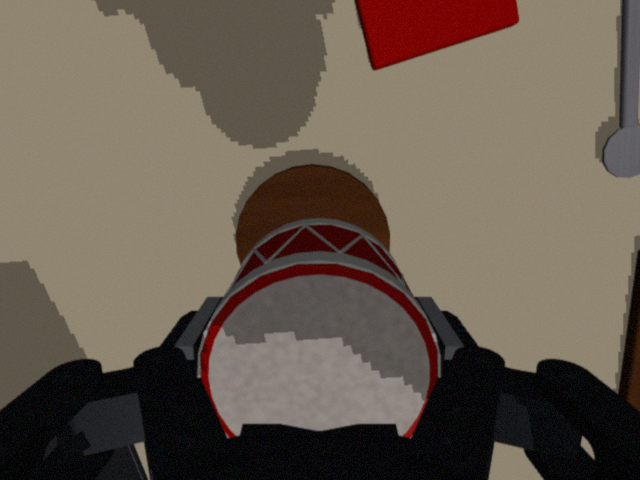

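Emit:
{"op": "send_rows", "data": {"steps": [{"dx":0,"dy":-0.4,"dz":-1.5,"wx":0,"wy":0,"wz":0,"jaw":1},{"dx":0,"dy":0,"dz":-2.3,"wx":0,"wy":0,"wz":0,"jaw":1},{"dx":0,"dy":0,"dz":-2.3,"wx":0,"wy":0,"wz":0,"jaw":1},{"dx":0,"dy":0,"dz":-1.2,"wx":0,"wy":0,"wz":0,"jaw":1},{"dx":0,"dy":0,"dz":-0.5,"wx":0,"wy":0,"wz":0,"jaw":1}]}}

```text
time: 19.83
position: [0.4961, -0.3584, 0.0247]
orientation: [-2.443, -1.968, 0.001]
wrist_force: [0.7, 0.5, -1.1]
opening: 0.759
```

Emit:
{"op": "send_rows", "data": {"steps": [{"dx":0,"dy":0,"dz":-0.3,"wx":0,"wy":0,"wz":0,"jaw":1},{"dx":0,"dy":0,"dz":-0.2,"wx":0,"wy":0,"wz":0,"jaw":1},{"dx":0,"dy":0,"dz":0,"wx":0,"wy":0,"wz":0,"jaw":1},{"dx":0,"dy":0,"dz":0,"wx":0,"wy":0,"wz":0,"jaw":1}]}}

```text
time: 20.17
position: [0.4974, -0.3606, 0.0236]
orientation: [2.446, 1.968, 0.001]
wrist_force: [0.7, 0.2, -0.5]
opening: 0.761
```

Emit:
{"op": "send_rows", "data": {"steps": [{"dx":0,"dy":0,"dz":-0.3,"wx":0,"wy":0,"wz":0,"jaw":1},{"dx":0,"dy":0,"dz":-0.2,"wx":0,"wy":0,"wz":0,"jaw":1},{"dx":0,"dy":0,"dz":0,"wx":0,"wy":0,"wz":0,"jaw":1},{"dx":0,"dy":0,"dz":0,"wx":0,"wy":0,"wz":0,"jaw":1}]}}

```text
time: 20.5
position: [0.4967, -0.3602, 0.0172]
orientation: [-2.448, -1.969, -0.0]
wrist_force: [0.5, 0.4, -1.0]
opening: 0.759
```

Emit:
{"op": "send_rows", "data": {"steps": [{"dx":0,"dy":0,"dz":-0.1,"wx":0,"wy":0,"wz":0,"jaw":1},{"dx":0,"dy":0,"dz":0,"wx":0,"wy":0,"wz":0,"jaw":1},{"dx":0,"dy":0,"dz":0,"wx":0,"wy":0,"wz":0,"jaw":1}]}}

```text
time: 20.75
position: [0.4969, -0.3604, 0.0168]
orientation: [2.448, 1.969, 0.0]
wrist_force: [-2.3, 1.3, 2.6]
opening: 0.761
```

Contact. Release and rise.

Emit:
{"op": "send_rows", "data": {"steps": [{"dx":0,"dy":0,"dz":0,"wx":0,"wy":0,"wz":0,"jaw":-0.6},{"dx":0,"dy":0,"dz":0,"wx":0,"wy":0,"wz":0,"jaw":-0.8},{"dx":0,"dy":0,"dz":0,"wx":0,"wy":0,"wz":0,"jaw":-1},{"dx":0,"dy":0,"dz":0,"wx":0,"wy":0,"wz":0,"jaw":-1},{"dx":0,"dy":0,"dz":0,"wx":0,"wy":0,"wz":0,"jaw":-1}]}}

```text
time: 21.17
position: [0.4968, -0.3602, 0.0162]
orientation: [-2.448, -1.969, -0.0]
wrist_force: [0.5, 0.4, 0.3]
opening: 1.0
```

Emit:
{"op": "send_rows", "data": {"steps": [{"dx":0,"dy":0,"dz":1,"wx":0,"wy":0,"wz":0,"jaw":-1},{"dx":0,"dy":0,"dz":2.5,"wx":0,"wy":0,"wz":0,"jaw":-1},{"dx":0,"dy":0,"dz":4,"wx":0,"wy":0,"wz":0,"jaw":-1},{"dx":0,"dy":0,"dz":4,"wx":0,"wy":0,"wz":0,"jaw":-1},{"dx":0,"dy":0,"dz":3.5,"wx":0,"wy":0,"wz":0,"jaw":-1}]}}

```text
time: 21.58
position: [0.4969, -0.3603, 0.1699]
orientation: [2.446, 1.968, 0.001]
wrist_force: [1.5, -0.8, 0.8]
opening: 1.001
```

```bash
python3 - <<'E'
from h import *
p,d,m,T=shot("wrist","w10"); P=cloud(d,m,T); ok=d>0
o=ctrl.get_obs();t=o["position"];print(t,o["opening"])
print("drum",axis(P,ok,t[:2],.014,.056,lambda z:.033,.045))
q=P[ok&(abs(P[...,2]-.062)<.003)&(np.hypot(P[...,0]-.4968,P[...,1]+.36)<.045)]; print(len(q),cv2.minEnclosingCircle(q[:,:2].astype(np.float32)))
q=dark(P,p,(.4955,-.357)); print(len(q),cv2.minEnclosingCircle(q[:,:2].astype(np.float32)))
p,d,m,T=shot("top","t2"); P=cloud(d,m,T); ok=d>0
roi=ok&(np.hypot(P[...,0]-.615,P[...,1]-.148)<.11)
for lo,hi in ((.026,.035),(.058,.068)):
    q=P[roi&(P[...,2]>lo)&(P[...,2]<hi)]; print(len(q),cv2.minAreaRect(q[:,:2].astype(np.float32)))
E
```

```text
[ 0.49905927 -0.3620855   0.17875841] 1.0007370099876327
drum (array([ 0.4962, -0.3612]), 499, np.float64(0.0002))
8380 ((0.4962611794471741, -0.36112380027770996), 0.03366289660334587)
3279 ((0.49758216738700867, -0.36016955971717834), 0.046980202198028564)
1108 ((0.6201780438423157, 0.14988744258880615), (0.06896491348743439, 0.16766464710235596), 77.50676727294922)
107 ((0.5825009346008301, 0.1578284353017807), (0.03110768459737301, 0.05120909959077835), 78.9801025390625)
```

View pics/t2.png

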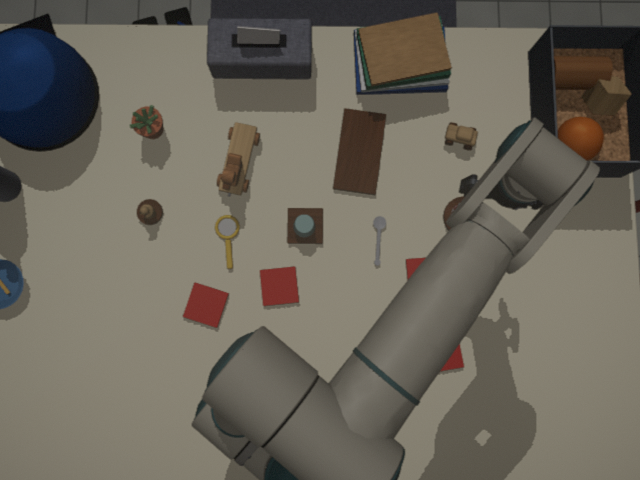

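Emit:
{"op": "send_rows", "data": {"steps": [{"dx":1,"dy":1.2,"dz":0.5,"wx":0,"wy":0,"wz":0,"jaw":-1},{"dx":2,"dy":2.4,"dz":0.5,"wx":0,"wy":0,"wz":0,"jaw":-1},{"dx":2.5,"dy":2.9,"dz":0,"wx":0,"wy":0,"wz":0,"jaw":-1},{"dx":2.6,"dy":3,"dz":0,"wx":0,"wy":0,"wz":0,"jaw":-1},{"dx":2.6,"dy":3,"dz":0,"wx":0,"wy":0,"wz":0,"jaw":-1}]}}

```text
time: 22.1
position: [0.6046, -0.2341, 0.1769]
orientation: [2.448, 1.968, 0.001]
wrist_force: [-0.1, -1.2, 0.4]
opening: 0.997
```

Emit:
{"op": "send_rows", "data": {"steps": [{"dx":2.6,"dy":3,"dz":0,"wx":0,"wy":0,"wz":0,"jaw":-1},{"dx":2.5,"dy":3,"dz":0,"wx":0,"wy":0,"wz":0,"jaw":-1},{"dx":2,"dy":2.4,"dz":0,"wx":0,"wy":0,"wz":0,"jaw":-1},{"dx":1.5,"dy":1.7,"dz":0,"wx":0,"wy":0,"wz":0,"jaw":-1},{"dx":0.8,"dy":1,"dz":0,"wx":0,"wy":0,"wz":0,"jaw":-1}]}}

```text
time: 22.52
position: [0.6991, -0.1212, 0.176]
orientation: [-2.445, -1.972, -0.001]
wrist_force: [-0.2, -0.4, 0.1]
opening: 0.998
```

```bash
python3 - <<'E'
from h import *
p,d,m,T=shot("wrist","w11"); P=cloud(d,m,T); ok=d>0
print(ctrl.get_obs()["position"])
q=dark(P,p,(.647,-.126),w=.13); h=cv2.minAreaRect(q[:,:2].astype(np.float32)); print(len(q),h)
g=cv2.cvtColor(p,cv2.COLOR_BGR2GRAY)
q=P[ok&(abs(P[...,2]-.0095)<.0035)&(np.hypot(P[...,0]-.647,P[...,1]+.126)<.13)]; print(len(q),cv2.minAreaRect(q[:,:2].astype(np.float32)))
E
```

```text
[ 0.69954027 -0.1201179   0.17586232]
34712 ((0.6474779844284058, -0.1268017441034317), (0.09823554009199142, 0.1900995820760727), 82.06806945800781)
34903 ((0.6476266384124756, -0.1268315613269806), (0.0983813926577568, 0.19043603539466858), 82.0338134765625)
```

View pics/w11.png

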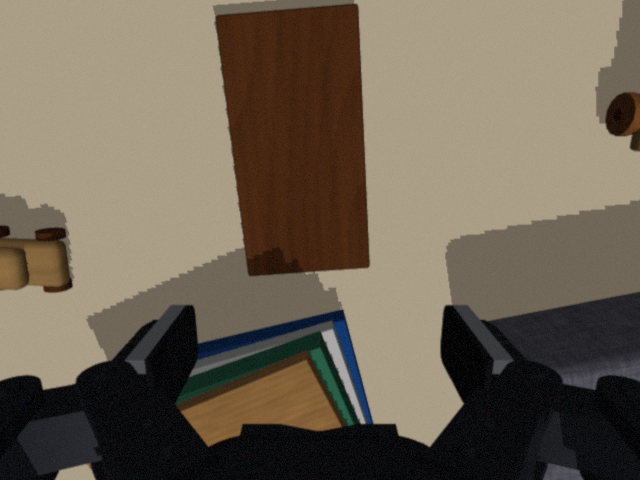

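Emit:
{"op": "send_rows", "data": {"steps": [{"dx":-0.5,"dy":1.3,"dz":0,"wx":0,"wy":0,"wz":0,"jaw":-1},{"dx":-1,"dy":2.5,"dz":0,"wx":0,"wy":0,"wz":0,"jaw":-1},{"dx":-1.3,"dy":3.3,"dz":0,"wx":0,"wy":0,"wz":0,"jaw":-1},{"dx":-1.4,"dy":3.6,"dz":0,"wx":0,"wy":0,"wz":0,"jaw":-1},{"dx":-1.4,"dy":3.6,"dz":0,"wx":0,"wy":0,"wz":0,"jaw":-1}]}}

```text
time: 22.98
position: [0.6406, 0.019, 0.1764]
orientation: [2.449, 1.967, -0.0]
wrist_force: [0.2, 0.2, 0.5]
opening: 1.003
```

Emit:
{"op": "send_rows", "data": {"steps": [{"dx":-1.4,"dy":3.6,"dz":0,"wx":0,"wy":0,"wz":0,"jaw":-1},{"dx":-1.4,"dy":3.6,"dz":0,"wx":0,"wy":0,"wz":0,"jaw":-1},{"dx":-1.1,"dy":2.8,"dz":0,"wx":0,"wy":0,"wz":0,"jaw":-1},{"dx":-0.8,"dy":2.1,"dz":0,"wx":0,"wy":0,"wz":0,"jaw":-1},{"dx":-0.4,"dy":1.2,"dz":0,"wx":0,"wy":0,"wz":0,"jaw":-1}]}}

```text
time: 23.4
position: [0.5896, 0.1536, 0.1768]
orientation: [-2.446, -1.971, -0.001]
wrist_force: [-0.1, -0.3, -0.3]
opening: 0.998
```

Emit:
{"op": "send_rows", "data": {"steps": [{"dx":0,"dy":0,"dz":0,"wx":0,"wy":0,"wz":0,"jaw":-1},{"dx":0,"dy":0,"dz":0,"wx":0,"wy":0,"wz":0,"jaw":-1},{"dx":0,"dy":0,"dz":0,"wx":0,"wy":0,"wz":0,"jaw":-1}]}}

```text
time: 23.65
position: [0.5913, 0.1502, 0.1763]
orientation: [2.449, 1.967, -0.0]
wrist_force: [-0.0, -0.2, 0.5]
opening: 0.996
```

```bash
python3 - <<'E'
from h import *
p,d,m,T=shot("wrist","w12"); P=cloud(d,m,T); ok=d>0
o=ctrl.get_obs();print(o["position"],np.degrees(R.from_rotvec(o["orientation"]).as_matrix()[:2,0]@[1,0]))
x=R.from_rotvec(o["orientation"]).as_matrix()[:,0];print("yaw",np.degrees(np.arctan2(x[1],x[0])))
roi=ok&(np.hypot(P[...,0]-.615,P[...,1]-.148)<.11)
for lo,hi in ((.027,.033),(.06,.067),(.09,.104),(.012,.104)):
    q=P[roi&(P[...,2]>lo)&(P[...,2]<hi)]; print(lo,len(q),cv2.minAreaRect(q[:,:2].astype(np.float32)))
E
```

```text
[0.59132627 0.15008097 0.17622759] 12.38777281820862
yaw 77.51362563909076
0.027 9237 ((0.6206766366958618, 0.14737266302108765), (0.06775952875614166, 0.16503119468688965), 77.9308853149414)
0.06 869 ((0.5834338068962097, 0.1556004285812378), (0.030857177451252937, 0.0490536168217659), 77.58210754394531)
0.09 2097 ((0.5680912137031555, 0.15892136096954346), (0.02628285624086857, 0.026472480967640877), 77.59558868408203)
0.012 15839 ((0.6195545196533203, 0.14685319364070892), (0.06946102529764175, 0.16708539426326752), 77.83222961425781)
```

View pics/w12.png

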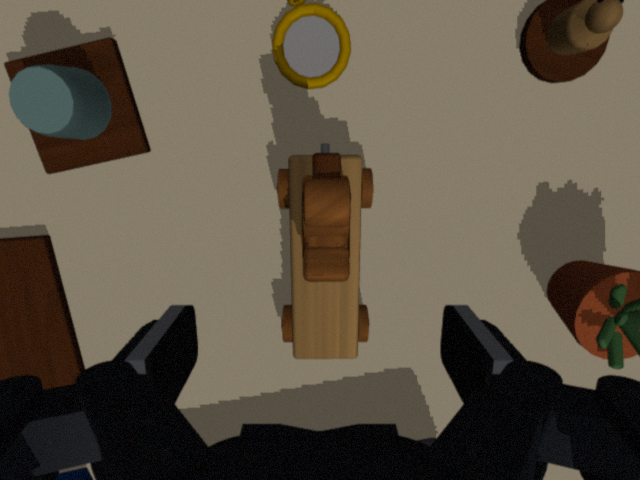

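Emit:
{"op": "send_rows", "data": {"steps": [{"dx":0.2,"dy":0.35,"dz":-1.5,"wx":0,"wy":0,"wz":0,"jaw":-1},{"dx":0,"dy":0,"dz":-2.2,"wx":0,"wy":0,"wz":0,"jaw":-1},{"dx":0,"dy":0,"dz":-2.2,"wx":0,"wy":0,"wz":0,"jaw":-1},{"dx":0,"dy":0,"dz":-1.1,"wx":0,"wy":0,"wz":0,"jaw":-1},{"dx":0,"dy":0,"dz":-1,"wx":0,"wy":0,"wz":0,"jaw":-1}]}}

```text
time: 24.12
position: [0.5927, 0.154, 0.0948]
orientation: [-2.449, -1.967, 0.003]
wrist_force: [-0.2, 0.1, -0.2]
opening: 1.003
```

Emit:
{"op": "send_rows", "data": {"steps": [{"dx":0,"dy":0,"dz":-1.5,"wx":0,"wy":0,"wz":0,"jaw":-1},{"dx":0,"dy":0,"dz":-1.8,"wx":0,"wy":0,"wz":0,"jaw":-1},{"dx":0,"dy":0,"dz":-1.5,"wx":0,"wy":0,"wz":0,"jaw":-1},{"dx":0,"dy":0,"dz":-0.8,"wx":0,"wy":0,"wz":0,"jaw":-1},{"dx":0,"dy":0,"dz":-0.3,"wx":0,"wy":0,"wz":0,"jaw":-1}]}}

```text
time: 24.53
position: [0.5925, 0.1547, 0.0362]
orientation: [-2.448, -1.968, 0.002]
wrist_force: [-0.4, 0.6, 0.1]
opening: 0.999
```

Emit:
{"op": "send_rows", "data": {"steps": [{"dx":0,"dy":0,"dz":0,"wx":0,"wy":0,"wz":0,"jaw":-1},{"dx":0,"dy":0,"dz":0,"wx":0,"wy":0,"wz":0,"jaw":-1},{"dx":0,"dy":0,"dz":0,"wx":0,"wy":0,"wz":0,"jaw":-1}]}}

```text
time: 24.78
position: [0.5936, 0.1553, 0.0388]
orientation: [2.447, 1.968, 0.003]
wrist_force: [-0.2, -0.2, 0.4]
opening: 0.998
```

Emit:
{"op": "send_rows", "data": {"steps": [{"dx":0,"dy":-0.15,"dz":-0.2,"wx":0,"wy":0,"wz":0,"jaw":-0.6},{"dx":0,"dy":0,"dz":0,"wx":0,"wy":0,"wz":0,"jaw":-0.2},{"dx":0,"dy":0,"dz":0,"wx":0,"wy":0,"wz":0,"jaw":0.2},{"dx":0,"dy":0,"dz":0,"wx":0,"wy":0,"wz":0,"jaw":0.5},{"dx":0,"dy":0,"dz":0,"wx":0,"wy":0,"wz":0,"jaw":1}]}}

```text
time: 25.2
position: [0.593, 0.1538, 0.0357]
orientation: [2.448, 1.969, 0.001]
wrist_force: [1.2, 0.3, -1.3]
opening: 0.339
```

Emit:
{"op": "send_rows", "data": {"steps": [{"dx":0,"dy":0,"dz":0,"wx":0,"wy":0,"wz":0,"jaw":1},{"dx":0,"dy":0,"dz":0,"wx":0,"wy":0,"wz":0,"jaw":1},{"dx":0,"dy":0,"dz":0,"wx":0,"wy":0,"wz":0,"jaw":1},{"dx":0,"dy":0,"dz":0,"wx":0,"wy":0,"wz":0,"jaw":1}]}}

```text
time: 25.53
position: [0.593, 0.1538, 0.0357]
orientation: [2.448, 1.969, 0.001]
wrist_force: [0.5, 0.7, 2.8]
opening: 0.343
```

Emit:
{"op": "send_rows", "data": {"steps": [{"dx":0,"dy":0,"dz":0.5,"wx":0,"wy":0,"wz":0,"jaw":1},{"dx":0,"dy":0,"dz":1,"wx":0,"wy":0,"wz":0,"jaw":1},{"dx":0,"dy":0,"dz":1.5,"wx":0,"wy":0,"wz":0,"jaw":1},{"dx":0,"dy":0,"dz":1.5,"wx":0,"wy":0,"wz":0,"jaw":1},{"dx":0,"dy":0,"dz":1,"wx":0,"wy":0,"wz":0,"jaw":1}]}}

```text
time: 25.95
position: [0.5932, 0.1538, 0.0923]
orientation: [2.447, 1.969, 0.002]
wrist_force: [-0.3, 0.3, -2.2]
opening: 0.34
```

Emit:
{"op": "send_rows", "data": {"steps": [{"dx":0.1,"dy":-1,"dz":0.5,"wx":0,"wy":0,"wz":0,"jaw":1},{"dx":0.2,"dy":-2,"dz":0,"wx":0,"wy":0,"wz":0.5,"jaw":1},{"dx":0.3,"dy":-2.8,"dz":0,"wx":0,"wy":0,"wz":1,"jaw":1},{"dx":0.3,"dy":-3.2,"dz":0,"wx":0,"wy":0,"wz":1,"jaw":1},{"dx":0.3,"dy":-3.2,"dz":0,"wx":0,"wy":0,"wz":1,"jaw":1}]}}

```text
time: 26.37
position: [0.6043, 0.03, 0.0949]
orientation: [-2.385, -2.044, 0.001]
wrist_force: [2.0, -0.6, -2.2]
opening: 0.347
```

Emit:
{"op": "send_rows", "data": {"steps": [{"dx":0.3,"dy":-3.2,"dz":0,"wx":0,"wy":0,"wz":1,"jaw":1},{"dx":0.3,"dy":-3.2,"dz":0,"wx":0,"wy":0,"wz":0,"jaw":1},{"dx":0.3,"dy":-3,"dz":0,"wx":0,"wy":0,"wz":0,"jaw":1},{"dx":0.2,"dy":-2.5,"dz":0,"wx":0,"wy":0,"wz":0,"jaw":1},{"dx":0.2,"dy":-1.8,"dz":0,"wx":0,"wy":0,"wz":0,"jaw":1}]}}

```text
time: 26.78
position: [0.6171, -0.1086, 0.0948]
orientation: [-2.371, -2.061, 0.002]
wrist_force: [0.1, 0.5, -2.9]
opening: 0.341
```

Emit:
{"op": "send_rows", "data": {"steps": [{"dx":0,"dy":-1.1,"dz":0,"wx":0,"wy":0,"wz":0,"jaw":1},{"dx":0,"dy":-0.6,"dz":0,"wx":0,"wy":0,"wz":0,"jaw":1},{"dx":0,"dy":0,"dz":0,"wx":0,"wy":0,"wz":0,"jaw":1},{"dx":0,"dy":0,"dz":0,"wx":0,"wy":0,"wz":0,"jaw":1},{"dx":0,"dy":0,"dz":0,"wx":0,"wy":0,"wz":0,"jaw":1}]}}

```text
time: 27.2
position: [0.6178, -0.1211, 0.0953]
orientation: [-2.367, -2.065, -0.0]
wrist_force: [0.3, -0.9, -1.8]
opening: 0.345
```

```bash
python3 - <<'E'
from h import *
p,d,m,T=shot("wrist","w13"); P=cloud(d,m,T); ok=d>0
o=ctrl.get_obs();t=o["position"];x=R.from_rotvec(o["orientation"]).as_matrix()[:,0];print(t,"yaw",np.degrees(np.arctan2(x[1],x[0])),o["opening"])
z0=t[2]-.0357
def rect(P,lo,hi,c):
    q=P[ok&(P[...,2]>lo)&(P[...,2]<hi)&(np.hypot(P[...,0]-c[0],P[...,1]-c[1])<.12)]; print(len(q),q[:,2].mean(),cv2.minAreaRect(q[:,:2].astype(np.float32)))
rect(P,z0+.022,z0+.036,(.6475,-.127)); rect(P,z0+.09,z0+.106,(.6,-.12))
q=dark(P,p,(.647,-.126),w=.13); print(cv2.minAreaRect(q[:,:2].astype(np.float32)))
p,d,m,T=shot("scene","s2"); P=cloud(d,m,T); ok=d>0
q=P[ok&(np.hypot(P[...,0]-.66,P[...,1]+.127)<.12)&(P[...,2]>z0-.02)&(P[...,2]<z0+.04)&(P[...,2]>.02)]; print("lowest in scene",np.percentile(q[:,2],[0.5,5]))
E
```

```text
[ 0.61780665 -0.12107081  0.09532955] yaw 82.21058363653061 0.3423802984156089
9067 0.0879892927021032 ((0.6177625060081482, -0.12228962779045105), (0.06807243824005127, 0.11316292732954025), 82.01368713378906)
30635 0.15638308209468843 ((0.6052231192588806, -0.12090595066547394), (0.11240682750940323, 0.05327754467725754), 82.34529113769531)
((0.6050703525543213, -0.12073246389627457), (0.09804993122816086, 0.10421131551265717), 82.00291442871094)
lowest in scene [0.06430237 0.07700338]
```

View pics/s2.png

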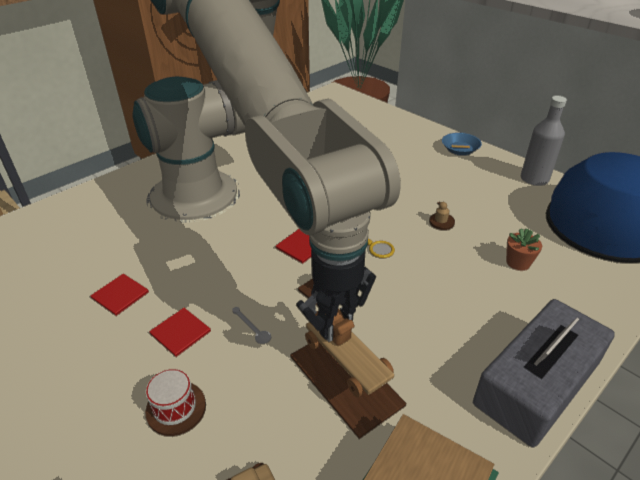

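The scene view shows the duck held over the long board at (350,350). The drum (172,398), duckling (443,213), bowl and magnifier are all in place. Lowering.

Emit:
{"op": "send_rows", "data": {"steps": [{"dx":0,"dy":-0.1,"dz":-1,"wx":0,"wy":0,"wz":0,"jaw":1},{"dx":0,"dy":0,"dz":-1.5,"wx":0,"wy":0,"wz":0,"jaw":1},{"dx":0,"dy":0,"dz":-1,"wx":0,"wy":0,"wz":0,"jaw":1},{"dx":0,"dy":0,"dz":-0.6,"wx":0,"wy":0,"wz":0,"jaw":1},{"dx":0,"dy":0,"dz":-0.3,"wx":0,"wy":0,"wz":0,"jaw":1}]}}

```text
time: 27.72
position: [0.617, -0.1229, 0.0494]
orientation: [-2.367, -2.062, 0.002]
wrist_force: [0.4, -0.6, -2.7]
opening: 0.34
```

Emit:
{"op": "send_rows", "data": {"steps": [{"dx":0,"dy":0,"dz":0,"wx":0,"wy":0,"wz":0,"jaw":1},{"dx":0,"dy":0,"dz":0,"wx":0,"wy":0,"wz":0,"jaw":1},{"dx":0,"dy":0,"dz":0,"wx":0,"wy":0,"wz":0,"jaw":1}]}}

```text
time: 27.97
position: [0.6183, -0.1234, 0.0522]
orientation: [2.368, 2.063, 0.001]
wrist_force: [0.1, -0.6, -2.0]
opening: 0.342
```

Emit:
{"op": "send_rows", "data": {"steps": [{"dx":0,"dy":0.1,"dz":-0.3,"wx":0,"wy":0,"wz":0,"jaw":1},{"dx":0,"dy":0,"dz":-0.2,"wx":0,"wy":0,"wz":0,"jaw":1},{"dx":0,"dy":0,"dz":0,"wx":0,"wy":0,"wz":0,"jaw":1},{"dx":0,"dy":0,"dz":0,"wx":0,"wy":0,"wz":0,"jaw":1}]}}

```text
time: 28.3
position: [0.6177, -0.1222, 0.0462]
orientation: [-2.368, -2.063, 0.0]
wrist_force: [-0.5, -0.3, -1.4]
opening: 0.338
```

Emit:
{"op": "send_rows", "data": {"steps": [{"dx":0,"dy":0,"dz":-0.1,"wx":0,"wy":0,"wz":0,"jaw":1},{"dx":0,"dy":0,"dz":0,"wx":0,"wy":0,"wz":0,"jaw":1},{"dx":0,"dy":0,"dz":0,"wx":0,"wy":0,"wz":0,"jaw":1}]}}

```text
time: 28.55
position: [0.618, -0.1223, 0.0457]
orientation: [2.368, 2.063, 0.001]
wrist_force: [-0.8, 0.3, 0.5]
opening: 0.345
```

Touching (force went from -2 to +0.5 N). Release.

Emit:
{"op": "send_rows", "data": {"steps": [{"dx":0,"dy":0,"dz":0,"wx":0,"wy":0,"wz":0,"jaw":0.2},{"dx":0,"dy":0,"dz":0,"wx":0,"wy":0,"wz":0,"jaw":-0.1},{"dx":0,"dy":0,"dz":0,"wx":0,"wy":0,"wz":0,"jaw":-0.5},{"dx":0,"dy":0,"dz":0,"wx":0,"wy":0,"wz":0,"jaw":-1},{"dx":0,"dy":0,"dz":0,"wx":0,"wy":0,"wz":0,"jaw":-1}]}}

```text
time: 28.97
position: [0.6179, -0.1223, 0.0454]
orientation: [2.369, 2.064, 0.0]
wrist_force: [1.1, -0.3, -0.1]
opening: 0.941
```

Emit:
{"op": "send_rows", "data": {"steps": [{"dx":0,"dy":0,"dz":1,"wx":0,"wy":0,"wz":0,"jaw":-1},{"dx":0,"dy":0,"dz":2,"wx":0,"wy":0,"wz":0,"jaw":-1},{"dx":0,"dy":0,"dz":3,"wx":0,"wy":0,"wz":0,"jaw":-1},{"dx":0,"dy":0,"dz":4,"wx":0,"wy":0,"wz":0,"jaw":-1},{"dx":0,"dy":0,"dz":4,"wx":0,"wy":0,"wz":0,"jaw":-1}]}}

```text
time: 29.38
position: [0.6172, -0.1221, 0.187]
orientation: [-2.368, -2.063, 0.001]
wrist_force: [1.2, 0.1, 0.4]
opening: 1.0
```

Emit:
{"op": "send_rows", "data": {"steps": [{"dx":1,"dy":0,"dz":0,"wx":0,"wy":0,"wz":0,"jaw":-1},{"dx":2,"dy":0,"dz":0,"wx":0,"wy":0,"wz":0,"jaw":-1},{"dx":1.5,"dy":0,"dz":0,"wx":0,"wy":0,"wz":0,"jaw":-1},{"dx":0,"dy":0,"dz":0,"wx":0,"wy":0,"wz":0,"jaw":-1},{"dx":0,"dy":0,"dz":0,"wx":0,"wy":0,"wz":0,"jaw":-1}]}}

```text
time: 29.8
position: [0.6629, -0.1222, 0.1854]
orientation: [-2.368, -2.064, 0.0]
wrist_force: [-0.3, -1.2, 0.9]
opening: 0.997
```

```bash
python3 - <<'E'
from h import *
p,d,m,T=shot("wrist","w14"); P=cloud(d,m,T); ok=d>0
print(ctrl.get_obs()["position"])
for lo,hi,w in ((.036,.044,.12),(.018,.115,.12),(.006,.0125,.13)):
    q=P[ok&(P[...,2]>lo)&(P[...,2]<hi)&(np.hypot(P[...,0]-.6475,P[...,1]+.127)<w)]; print(lo,len(q),q[:,2].mean(),cv2.minAreaRect(q[:,:2].astype(np.float32)))
E
```

```text
[ 0.66251756 -0.12224713  0.18547701]
0.036 10918 0.03938280977059448 ((0.6492059826850891, -0.12769711017608643), (0.06790630519390106, 0.1594018042087555), 82.16040802001953)
0.018 18379 0.058528976696929906 ((0.6465362310409546, -0.1272818148136139), (0.07093855738639832, 0.16473503410816193), 82.32601928710938)
0.006 11837 0.00962392750163548 ((0.6474477648735046, -0.12668505311012268), (0.09824178367853165, 0.18986955285072327), 82.1153564453125)
```

View pics/w14.png

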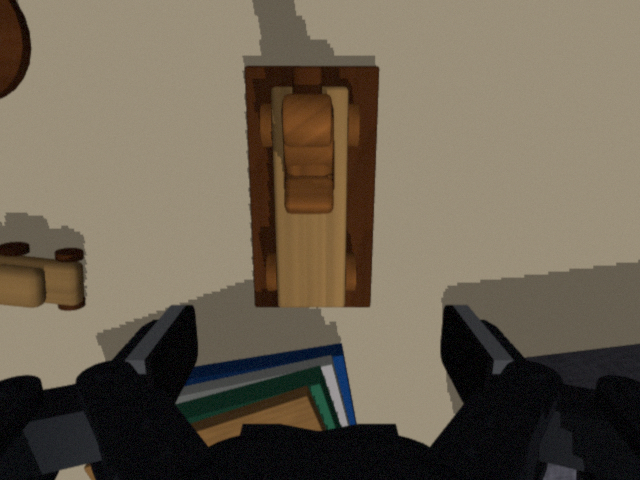

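The duck sits square on the long board: deck (270–350, 85–305) inside board (245–378, 67–305). Perspective makes the rear edges look flush, but the depth fit gives a 1–2 mm offset. A last numeric check of the others, then sign off.

```bash
python3 - <<'E'
from h import *
p,d,m,T=shot("top","t3"); P=cloud(d,m,T); ok=d>0
for n,c,z,w in (("duckling",(.5035,.343),.045,.03),("bowl",(.474,-.002),.05,.03),("drum",(.4965,-.36),.062,.045)):
    q=P[ok&(abs(P[...,2]-z)<.012)&(np.hypot(P[...,0]-c[0],P[...,1]-c[1])<w)]; print(n,len(q),q.max(0)[2:],cv2.minEnclosingCircle(q[:,:2].astype(np.float32)))
p0=cv2.imread("pics/top0.png").astype(int)
for n,(u0,u1,v0,v1) in dict(mag=(212,242,212,270),spoon=(370,388,214,268)).items(): print(n,"mean change",abs(p0-p)[v0:v1,u0:u1].mean().round(1))
print(ctrl.sign_off())
E
```

```text
duckling 138 [0.05691452] ((0.500775933265686, 0.34591051936149597), 0.01645176112651825)
bowl 182 [0.05760242] ((0.47258061170578003, 0.002063120948150754), 0.0213977862149477)
drum 770 [0.07066513] ((0.49498555064201355, -0.3582093119621277), 0.03435209020972252)
mag mean change 6.7
spoon mean change 32.5
the job is handed in; nothing more can be done
None
```

I moved the duckling, bowl, drum and duck, in that order, onto the small round, square, big round and long boards, and handed the job in at about 30 s. Nothing toppled.

- **Centring:** the close-up wrist checks after each release put the toys about 2 mm (duckling), 2.6 mm (bowl), 1.7 mm (drum) and 1–2 mm (duck) from the middle of their boards. The duck's axis was within about 0.3° of the board's. Nothing overhangs.
- **Disagreements:** the last top-camera check found the duckling, bowl and drum still standing at the right heights. Its positions differed from the wrist camera's by a few mm.
- **Magnifier and spoon:** I never went near either one. My last picture comparison changed little at the magnifier (6.7) but more at the spoon (32.5). That was probably the arm or its shadow over the spoon, but I did not look at that last picture. The spoon was in the same place in every view up to and including the duck's carry.

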